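Pry open the guide tower's dust cover and hold the guide rod through both bushings

TASK

Use the flat pry blade, never the fingers, to lever the dust cover of the guide tower up and right over until it lies fully open, then lay the blade back down flat on the bench. Take the long guide rod out of its stand, feed it straight down from above through the tower's upper bushing and on through the lower one until its tapered foot just shows below the lower bushing, and finish while holding it there in the gripper, hanging clear of the base plate: do not let go of it. Leave everything else where it is.

Things in the scene. Friction and masses are not known exactly. Their poses are not given: they have to be found in the camera images.
- tower: Fixed aluminium guide tower on a dark base plate (130 x 140 x 8 mm). Origin: on the bench under the common upright axis of both bushings; z up, front (pry notch) towards its -x. Two flanges (90 along x, 100 along y, 10 mm thick) one above the other on side plates at y = +-45 mm, each with a brass bushing block. Its head: a 10 mm rim on the upper flange (top at 95 mm), shut by the dust cover.
- upper_bushing (a point): Centre of the underside of the upper bushing (brass block 36 x 36 mm, heights 83 to 97 mm above the bench), on the bore axis. Upright round bore 14.5 mm wide, 2 mm chamfer at the mouth; its mouth is 14 mm above this point, under the shut cover.
- lower_bushing (a point): Centre of the underside of the lower bushing (same block and bore, heights 43 to 57 mm above the bench), on the same axis; axes as the tower's. The space below it is free down to the top of the base plate at 8 mm.
- notch (a point): Centre of the pry notch in the front face of the tower's head, 45 mm in front of the bore axis, 100 mm above the bench. Opening 46 mm wide (tower's y), 10 mm high, from the upper flange (95 mm) to the cover's underside (105 mm), free inward along the tower's +x for 27 mm up to the bushing block (top at 97 mm) and on above it. Axes as the tower's.
- hinge_line (a point): Middle of the cover's hinge line, at the back of the tower's head, 45 mm behind the bore axis, 105 mm above the bench; the hinge axis runs along the tower's y.
- cover (a joint): Angle of the dust cover, a flat dark steel plate 90 x 100 x 5 mm, about 80 g, flush with the tower's head all round, hinged along its back edge. 0 = shut and level, pi/2 = upright, 2.7 = fully open, leaning over behind the tower (stop). It swings almost freely: short of upright it falls shut again, pushed past upright (1.75 or more) it falls fully open by itself.
- cover_edge (a point): Middle of the cover's free edge, on its underside; 90 mm from the hinge line. Shut, it lies just above the notch.
- blade: Loose pry blade lying flat, 160 mm long, about 80 g: a straight wooden handle (90 long, 18 wide, 20 mm high) with a thin flat steel blade (70 long, 14 wide, 2 mm thick) sticking out of its +x end at half its height. Origin: centre of the handle's underside; x runs from the handle to the blade's tip, z up. It balances about 12 mm ahead of the origin.
- blade_tip (a point): Front end of the pry blade, 115 mm ahead of the blade's origin along its x and 10 mm above its underside.
- stand: Fixed grey stand for rods, a block 60 (x) x 150 (y) x 40 mm high, with two upright holes 14.5 mm wide and 30 mm deep, at y = -45 and +45 mm; one holds the long guide rod, the other the short pin (either way round). Origin: centre of its underside.
- rod: The long guide rod, loose, upright in the stand: plain steel, 150 mm long, 12 mm thick, with a tapered foot and a round head 18 mm thick on its top 22 mm; about 0.14 kg (0.1 to 0.2). Origin: centre of its foot; z runs up to the head. In the stand its foot is 10 mm and its top 160 mm above the bench.
- rod_head (a point): On the rod's axis, in the middle of its head, 139 mm from the foot.
- short_pin: The other pin in the stand, the same but 100 mm long (top 110 mm above the bench): not to be used. Origin: centre of its foot.
- module: Loose amplifier module, a blue circuit board with parts and a black panel, 120 x 170 x 50 mm. Origin: centre of its underside. Bystander.
- capacitor: Standing aluminium can, 28 mm wide, 45 mm high. Origin: centre of its underside. Bystander.
- coil: Copper ring lying flat, 52 mm wide, 18 mm high. Origin: centre of its underside. Bystander.
- driver: Screwdriver lying on the bench. Bystander.
- heatsink: Finned aluminium block 80 x 60 x 33 mm. Origin: centre of its underside. Bystander.
- tray: Small grey tray 100 x 140 x 30 mm. Origin: centre of its underside. Bystander.
Not all that is in view belongs to the job. Leave any pink or turquoise look-alike of the rod alone.

How it is judged (in metres and radians):
On the way, in this order (a step that is already met when the one before it is completed fails the run):
1. the blade is lifting the cover (value of joint cover above 0.25 rad and contact force between blade and cover above 0.05 N), for 0.1 s.
2. the cover lies fully open (value of joint cover above 2.3 rad), for 0.2 s.
3. the blade lies flat on the bench, released (height (world z) of blade below 0.012 m and angle between blade's own z axis and vertical below 0.2 rad and contact force between blade and the fingers below 0.2 N and linear speed of blade below 0.05 m/s), for 0.2 s.
4. the rod's foot has come through the upper bushing (z of rod in the frame of upper_bushing below -0.003 m and horizontal distance between rod and upper_bushing below 0.008 m and height (world z) of rod_head above 0.15 m), for 0.05 s.
At the end, for the whole second after the job is handed in: Rod in both bushings, upright within 0.08 rad, foot 3 to 30 mm below the lower bushing and within 5 mm of its axis, still gripped (over 2 N) and at rest; cover open beyond 2.3 rad; blade flat on the bench, released; bystanders within 30 mm of their starts (all of step 3 and z of rod in the frame of lower_bushing between -0.03 and -0.003 m and horizontal distance between rod and lower_bushing below 0.005 m and horizontal distance between rod_head and upper_bushing below 0.01 m and angle between rod's own z axis and vertical below 0.08 rad and contact force between rod and the fingers above 2 N and linear speed of rod below 0.03 m/s and value of joint cover above 2.3 rad and distance of each of short_pin, module, capacitor, coil, driver, heatsink, tray from where it was at the start of the episode below 0.03 m); the arm keeps its last pose, push and grip.
It fails at once if the gripper or arm pushes the cover while it is not yet open (value of joint cover below 2 rad and (contact force between cover and the fingers above 1 N or contact force between cover and the arm above 1 N)).
It fails at once if a bystander is moved by more than 30 mm (distance of any of short_pin, module, capacitor, coil, driver, heatsink, tray from where it was at the start of the episode above 0.03 m).
It also fails if it takes over 72 s, if anything falls off the work surface, if the arm or the gripper's body presses on something with over 40 N, if the wrist force passes 120 N, or if a joint passes its speed limit or range.

ROBOT

A 6-joint arm with a two-finger parallel gripper is mounted at the origin on the work surface. World frame = base frame: x ahead of the robot, y to its left, z up, the work surface at z = 0. Lengths are in m, angles in degrees, forces in N, time in s.
With the tool pointing down it reaches from about 0.35 to 0.775 m from the base axis. Payload 5.5 kg.
Tool frame: the origin (TCP) lies at the very end of the fingers, on their centre line; the grasp point (between the pads) lies 19 mm behind it; z points along the fingers, y is the direction in which the jaws open and shut (so a half turn about z gives the same grasp; the last joint's range is limited). The gripper opens to 85 mm and grips with 20 to 120 N. Pads are 22 mm wide; open, the fingers measure 114 mm over their backs; the gripper's body (76 mm by 85 mm) begins 54 mm behind the grasp point. The pads swing forward as they close: fully open they stand 13 mm farther back than shut.
Start: joints at [-77.154, 17.945, 2.641, 74.691, 0, 82.002], TCP at [0.205, -0.537, 0.231] pointing down, gripper open.
Joint ranges: [-158.12, 158.12], [-49.38, 96.58], [-58.88, 72.47], [-126.05, 133.96], [-84.25, 85.87], [-180, 180]. Speed limits (degrees/s): [147.25, 147.25, 180, 180, 180, 180].

INTERFACE

Orientations are given as [roll, pitch, yaw] about the fixed x, y, z axes, in that order (R = Rz(yaw) Ry(pitch) Rx(roll)).
In Python, from cell import observe, capture, close_job gives the robot as it stands. The module is installed in compiled form; this text tells all that it offers.
- The arm moves only by the tool servo_tool, never from a script. Its argument "steps" is a list of rows, each an object of numbers: "dx", "dy", "dz": the shift along the tool's x, y, z in m; "spin": the turn about the tool's z in rad; "gripper": the finger opening in m, from 0 to 0.0854. A call has 1 to 20 rows; each row shifts and turns the commanded pose from where the row before left it, along the tool's axes as they then stand; what a row does not reach is not made up. A row lasts 1/8 s, in which the tool goes at most 62.5 mm and 10.7 degrees, less where a joint would pass 70% of its speed; a pose out of reach is approached as far as the arm can. A call with a gripper value outside its range is refused whole. The fingers move at their own pace and stop on an object; the grip force is fixed at half the most. Time passes only in rows, so rows that do not move let the fingers close. It gives the time, the measured TCP pose, the force and the opening at its end, in the units of the state.
- observe(): the state, without advancing time (a new reading comes with each control period).
- capture(name): name is "side" or "top"; returns a dict with "image" (420x560x3 uint8, red, green, blue), "fovy" (degrees; the focal length in pixels is half the picture's height over the tangent of half this angle, whatever the lens; pixels are square), "cx", "cy" (the principal point, pixels), "world_from_camera" (4x4, takes a point from camera to world coordinates). Camera axes: x right, y down, z forward; pixel columns grow to the right and rows downward; lengths in m; the calibration is good to about 2 mm. A picture is of the moment at which its call begins. There is no depth.
- close_job(): hands the job in, once; it reports no verdict.
The state is a dict: "clock": time; "joint_pos": joint angles; "dq": joint speeds; "effort": joint torques, N m; "tcp_pos": TCP position; "eef_rot": TCP orientation; "contact_force": force on the tool from outside, world axes, zero at the start; "ft_torque": the same for the moment, N m; "width": finger opening in m.
Only numpy, scipy, OpenCV 4.12 (cv2) and the standard library are available. Lean on these libraries where they do the work, as an engineer would, in place of code of your own. Each camera call takes 0.05 s, during which the arm holds its last target.

## Working session

There is one attempt and no reset: what is moved stays moved. The work goes in short steps, Python scripts to look and compute and a tool call to move; the robot and the scene stay as the last step left them, time stands still between calls to the robot, and variables do not carry over. Pictures are saved under pics/ and viewed, and the job is handed in when it is done.

Besides the shell and the picture viewer there is one more tool, called after "Request:" as name(argument=value, ...) on one line, values as JSON. servo_tool: Moves the arm, as the interface text tells. Its arguments: {"type":"object","properties":{"steps":{"type":"array","items":{"type":"object","properties":{"dx":{"type":"number"},"dy":{"type":"number"},"dz":{"type":"number"},"spin":{"type":"number"},"gripper":{"type":"number"}}}}},"required":["steps"]}

```bash
mkdir -p pics; ls
python3 - <<'E'
from cell import observe, capture
import cv2
print(observe())
for n in("side","top"):
    c=capture(n); print(n,c['fovy'],c['cx'],c['cy'],c['world_from_camera'].tolist() if hasattr(c['world_from_camera'],'tolist') else c['world_from_camera'], c.keys())
    cv2.imwrite(f"pics/{n}0.png",c['image'][:,:,::-1])
E
```

```text
pics
{'clock': 0.0, 'joint_pos': array([-7.71525829e+01,  1.79923236e+01,  2.57609870e+00,  7.46897665e+01,
        5.37357540e-04,  8.20018295e+01]), 'dq': array([ 0.05711705, -0.04657054, -0.03004458, -0.03331352, -0.030056  ,
       -0.09472807]), 'effort': array([ 1.67017475e-03, -4.80628538e+01,  2.98532420e+01,  1.93752546e-02,
        2.82061461e-05, -4.09508289e-06]), 'tcp_pos': array([ 0.2044959 , -0.53685968,  0.23038752]), 'eef_rot': array([-1.79895114e+02, -1.52799115e-02,  2.08455731e+01]), 'contact_force': array([0.12698447, 0.26504094, 0.54919145]), 'ft_torque': array([-0.02169564,  0.00121881,  0.00318041]), 'width': 0.08539731537592248}
side 53.84205322218693 284.2620346576642 212.38713923385515 [[-0.8667634342181345, -0.3309677812359723, 0.3730703377194749, 0.126109726213561], [-0.498629472818921, 0.5608969761518748, -0.6608806480598506, 0.7013229366394955], [0.009476177431348088, -0.758851045942101, -0.6511952795697069, 0.7859408554913867], [0.0, 0.0, 0.0, 1.0]] dict_keys(['image', 'fovy', 'cx', 'cy', 'world_from_camera'])
top 57.95732361159939 278.0252440455042 211.3439550322706 [[0.07227158434458059, -0.9752805777508158, 0.20881717543908673, 0.2770162670288772], [-0.9973847982734865, -0.07079964661912268, 0.014524951344617681, 0.02535185580998191], [0.000618279289909498, -0.2093208176475563, -0.9778468249322477, 1.2723148972766938], [0.0, 0.0, 0.0, 1.0]] dict_keys(['image', 'fovy', 'cx', 'cy', 'world_from_camera'])
```

View pics/side0.png

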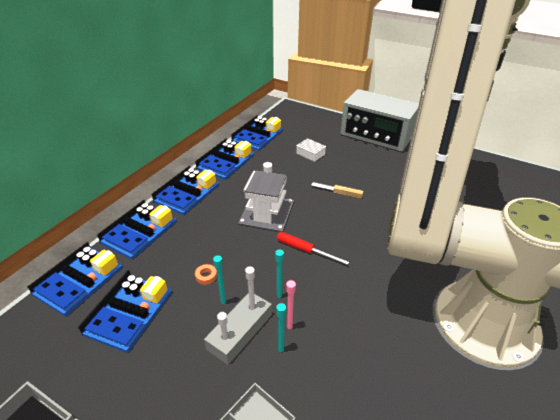

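View pics/top0.png

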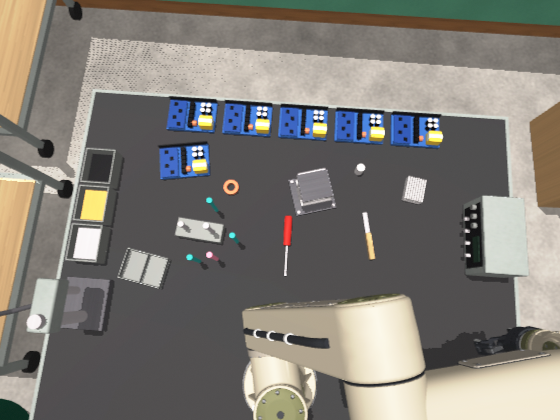

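```bash
cat > h.py <<'E'
import numpy as np, cv2
from cell import observe, capture
def cam(n):
    c=capture(n); c['f']=c['image'].shape[0]/2/np.tan(np.radians(c['fovy'])/2); c['T']=np.array(c['world_from_camera']); return c
def ray(c,u,v):
    d=c['T'][:3,:3]@np.array([(u-c['cx'])/c['f'],(v-c['cy'])/c['f'],1.]); return c['T'][:3,3],d
def atz(c,u,v,z):
    o,d=ray(c,u,v); return o+d*(z-o[2])/d[2]
def proj(c,p):
    p=np.atleast_2d(p); q=(p-c['T'][:3,3])@c['T'][:3,:3]; return np.c_[q[:,0]/q[:,2]*c['f']+c['cx'],q[:,1]/q[:,2]*c['f']+c['cy']]
def crop(c,x0,y0,w,h,s,fn,draw=()):
    im=cv2.resize(np.ascontiguousarray(c['image'][y0:y0+h,x0:x0+w,::-1]),None,fx=s,fy=s,interpolation=cv2.INTER_CUBIC)
    for poly,col in draw:
        q=((proj(c,poly)-[x0,y0]+0.5)*s).astype(int)
        cv2.polylines(im,[q.reshape(-1,1,2)],False,col,1)
    for k in range(0,w,10):
        cv2.line(im,(k*s,0),(k*s,8 if k%50 else 16),(0,255,255),1)
        if k%20==0: cv2.putText(im,str(x0+k),(k*s,24),0,.35,(0,255,255),1)
    for k in range(0,h,10):
        cv2.line(im,(0,k*s),(8,k*s),(0,255,255),1)
        if k%20==0: cv2.putText(im,str(y0+k),(10,k*s+4),0,.35,(0,255,255),1)
    cv2.imwrite(fn,im)
E
python3 - <<'E'
from h import *
t=cam('top'); s=cam('side')
crop(t,260,150,130,120,6,'pics/t1.png')
crop(s,220,150,160,120,5,'pics/s1.png')
crop(t,165,180,100,100,6,'pics/t2.png')
crop(s,190,240,120,130,4,'pics/s2.png')
E
```

```text
(no output)
```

View pics/t1.png

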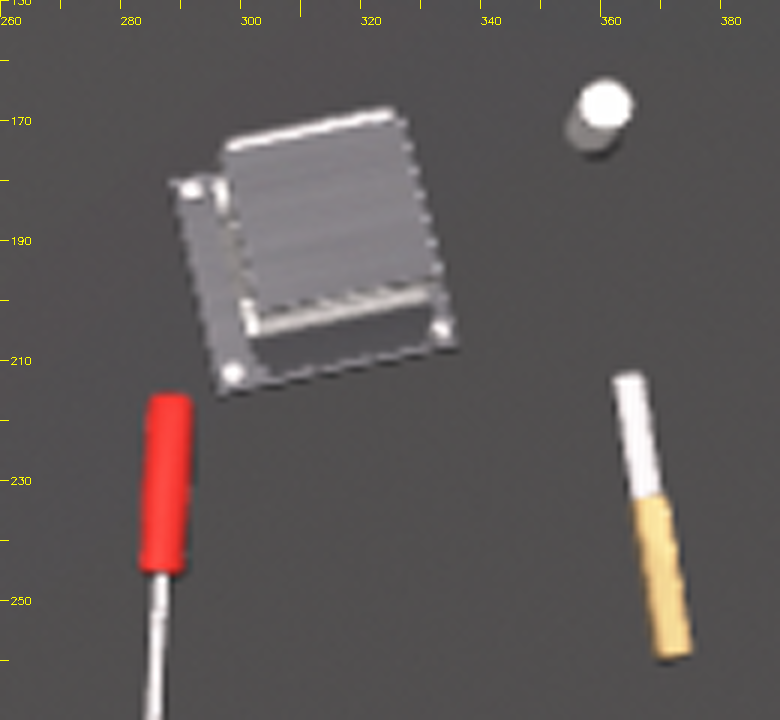

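View pics/s1.png

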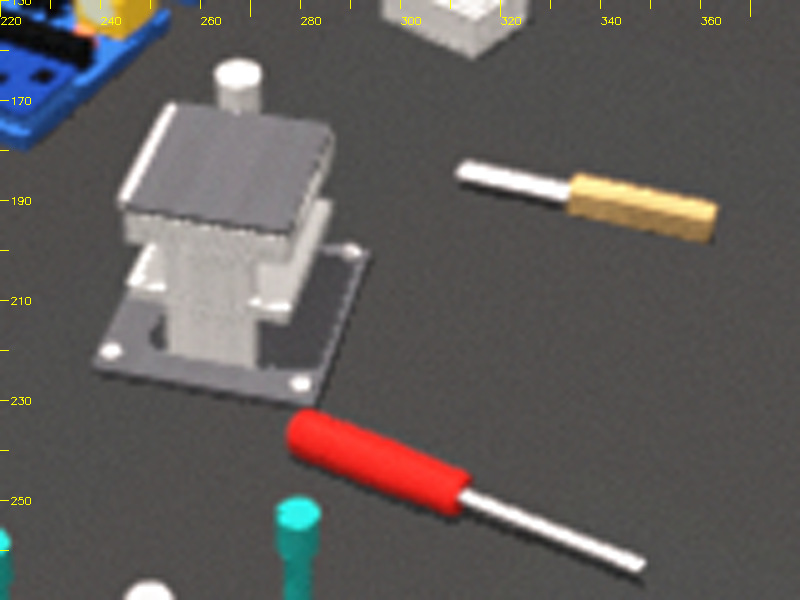

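View pics/t2.png

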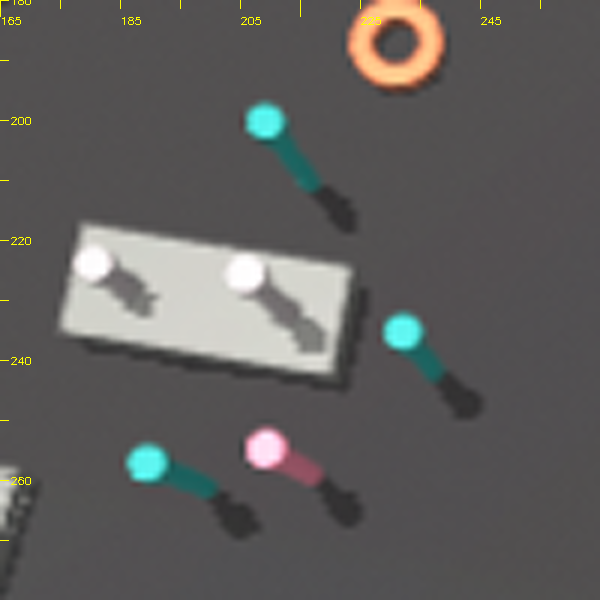

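View pics/s2.png

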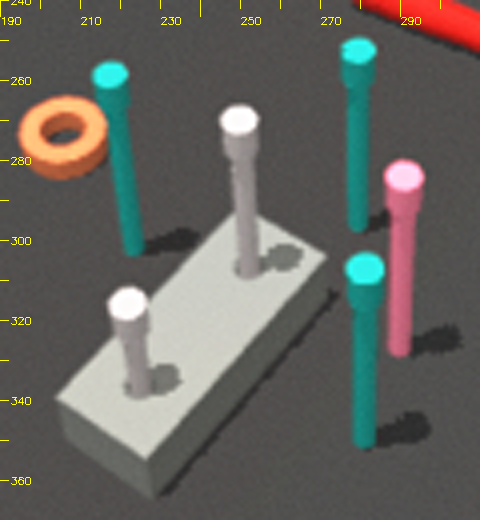

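```bash
cat > fit.py <<'E'
from h import *
from scipy.optimize import least_squares
def fit(c2,obs,x0,label):
    def res(p):
        R=np.array([[np.cos(p[2]),-np.sin(p[2]),0],[np.sin(p[2]),np.cos(p[2]),0],[0,0,1]])
        return np.concatenate([(proj(c2[n],R@np.array(m)/1000+[p[0],p[1],0])[0]-uv) for n,m,uv in obs])
    r=least_squares(res,x0,loss='soft_l1'); print(label,r.x[:2],np.degrees(r.x[2])); print(res(r.x).reshape(-1,2).round(1).tolist()); return r.x
E
python3 - <<'E'
from fit import *
C={'t':cam('top'),'s':cam('side')}
o=[('t',(-65,70,8),(296.5,215)),('t',(-65,-70,8),(336,207)),('t',(65,70,8),(288.5,180.5)),
('t',(45,50,110),(297,174.5)),('t',(45,-50,110),(325,168.5)),('t',(-45,-50,110),(332,198)),('t',(-45,50,110),(302,202.5)),
('s',(65,70,8),(239,224)),('s',(-65,70,8),(282,230.5)),('s',(-65,-70,8),(293.5,200)),
('s',(45,50,110),(244,191)),('s',(-45,50,110),(277,197)),('s',(-45,-50,110),(286,175)),('s',(45,-50,110),(253,171))]
fit(C,o,[.6,-.1,.2],'tower')
b=[('t',(115,0,11),(364.5,212.5)),('t',(-45,0,18),(372,259)),('t',(45,0,18),(368,233)),('s',(115,0,10),(312,184)),('s',(-45,0,20),(362.5,191)),('s',(45,0,20),(335,186))]
fit(C,b,[.5,-.3,.2],'blade')
st=[('t',(30,75,40),(178.5,217)),('t',(30,-75,40),(223,224.5)),('t',(-30,-75,40),(220.5,242.5)),('t',(-30,75,40),(175,235.5)),
('s',(30,75,40),(204,339.5)),('s',(-30,75,40),(227,354)),('s',(-30,-75,40),(271.5,303.5))]
fit(C,st,[.5,.3,-.1],'stand')
def tri(a,b):
    o1,d1=ray(C['t'],*a);o2,d2=ray(C['s'],*b)
    k=np.linalg.lstsq(np.c_[d1,-d2],o2-o1,rcond=None)[0]; p,q=o1+k[0]*d1,o2+k[1]*d2; return (p+q)/2,np.linalg.norm(p-q)
print('rodtop',tri((205.5,225),(249.5,270)),atz(C['t'],205.5,225,.16),atz(C['s'],249.5,270,.16))
print('pintop',tri((180,223.5),(221.5,316)))
print('cap',tri((361,167),(267,165)))
E
```

```text
tower [ 0.61876347 -0.06587577] 16.665052775302243
[[-0.6, 0.7], [-0.3, -0.0], [-1.1, -0.7], [-1.4, 0.6], [1.0, 0.2], [0.9, -2.8], [0.1, -0.7], [-1.6, -0.5], [0.6, 0.6], [-0.1, -0.0], [0.4, 0.4], [0.2, -0.5], [-0.2, -0.0], [2.0, -0.5]]
blade [ 0.45054885 -0.26991892] 10.366092670866184
[[-0.1, -0.0], [0.5, 0.3], [0.2, -0.6], [0.1, -0.0], [0.5, 1.3], [-0.9, 0.1]]
stand [0.45989907 0.29807546] -4.653977691617361
[[0.2, 0.4], [0.2, -0.3], [-0.6, -0.4], [-0.1, -0.4], [0.5, -0.4], [-0.0, 0.4], [0.0, 0.0]]
rodtop (array([0.45717631, 0.25415184, 0.15933109]), np.float64(0.0008275361284461733)) [0.45745764 0.25418209 0.16      ] [0.45640008 0.25454555 0.16      ]
pintop (array([0.46463982, 0.34433333, 0.10937626]), np.float64(5.999965559935072e-06))
cap (array([ 0.7146944 , -0.22673149,  0.04199085]), np.float64(0.0010992998435817736))
```

```bash
cat > ov.py <<'E'
from h import *
def T(x,y,yaw,pts):
    a=np.radians(yaw);R=np.array([[np.cos(a),-np.sin(a),0],[np.sin(a),np.cos(a),0],[0,0,1]])
    return np.array(pts)/1000.@R.T+[x,y,0]
def rect(x0,x1,y0,y1,z): return [(x0,y0,z),(x1,y0,z),(x1,y1,z),(x0,y1,z),(x0,y0,z)]
def tower(x,y,yaw):
    return [(T(x,y,yaw,rect(-65,65,-70,70,8)),(0,255,0)),(T(x,y,yaw,rect(-45,45,-50,50,110)),(0,0,255)),(T(x,y,yaw,rect(-45,45,-50,50,105)),(0,255,255))]
E
python3 - <<'E'
from ov import *
t=cam('top');s=cam('side')
d=tower(.6188,-.0659,16.0)
crop(t,275,155,75,75,8,'pics/t3.png',d)
crop(s,230,155,75,85,7,'pics/s3.png',d)
E
```

```text
(no output)
```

View pics/t3.png

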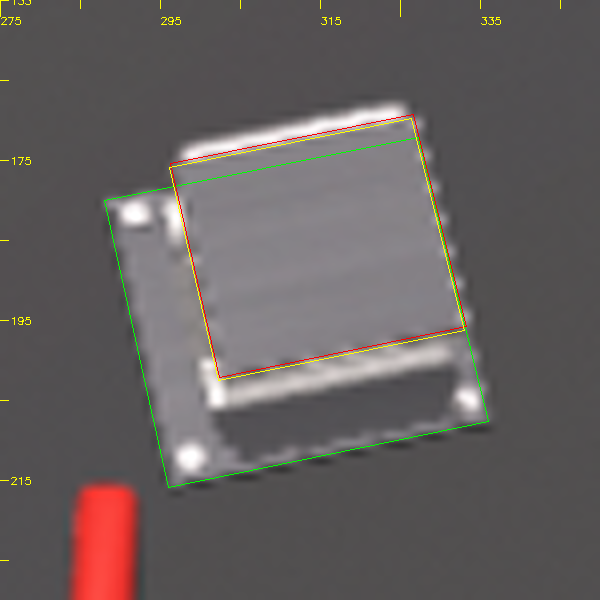

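View pics/s3.png

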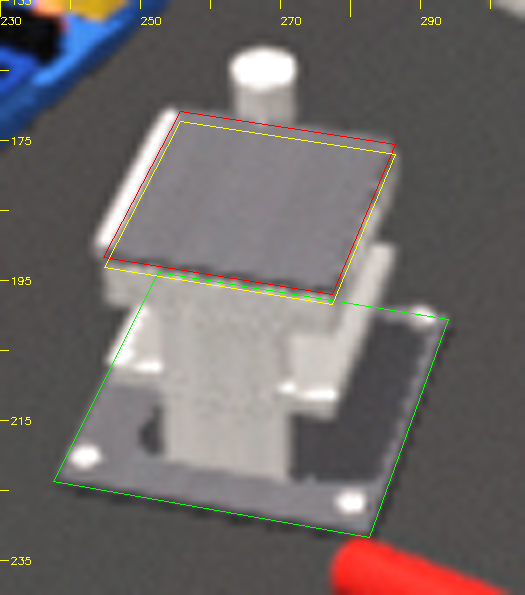

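```bash
cat > go.py <<'E'
import sys,numpy as np
from cell import observe
def go(x,y,z,yaw):
    o=observe(); p=o['tcp_pos']; ps=np.radians(o['eef_rot'][2]); d=np.array([x,y,z])-p
    c,s=np.cos(ps),np.sin(ps)
    sp=-((yaw-o['eef_rot'][2]+180)%360-180)
    print('t',o['clock'],'pos',p.round(4),'rot',o['eef_rot'].round(2),'w',round(o['width'],4),'F',o['contact_force'].round(2),'j',o['joint_pos'].round(1))
    print('dx %.4f dy %.4f dz %.4f spin %.4f (spin last)'%(c*d[0]+s*d[1],s*d[0]-c*d[1],-d[2],np.radians(sp)))
if __name__=='__main__': go(*map(float,sys.argv[1:]))
E
python3 go.py .4555 -.269 .12 10.4
python3 - <<'E'
from fit import *
C={'t':cam('top'),'s':cam('side')}
for a,b in [((209,200),(217.5,259)),((232,235),(279.5,253)),((209.5,254.5),(291,284)),((189.5,257),(281,307.5))]:
    o1,d1=ray(C['t'],*a);o2,d2=ray(C['s'],*b)
    k=np.linalg.lstsq(np.c_[d1,-d2],o2-o1,rcond=None)[0]; print(o1+k[0]*d1,o2+k[1]*d2)
E
```

```text
t 0.4 pos [ 0.2046 -0.5373  0.2312] rot [-179.99   -0.     20.84] w 0.0853 F [ 0.56 -0.6   0.7 ] j [-77.2  18.    2.6  74.7  -0.   82. ]
dx 0.3300 dy -0.1615 dz 0.1112 spin 0.1822 (spin last)
[0.53710877 0.25463347 0.14825801] [0.53701612 0.25459116 0.14822794]
[0.43493004 0.1741566  0.14810977] [0.4342237  0.17390436 0.14797717]
[0.37215541 0.23493649 0.14781555] [0.37211259 0.23492244 0.14780931]
[0.36055655 0.2931366  0.14760437] [0.36091646 0.29325703 0.14765977]
```

Request:
servo_tool(steps=[{"dx":0.02,"dy":-0.01,"gripper":0.05},{"dx":0.04,"dy":-0.02},{"dx":0.05,"dy":-0.0245},{"dx":0.05,"dy":-0.0245},{"dx":0.05,"dy":-0.0245},{"dx":0.05,"dy":-0.0245,"dz":0.02},{"dx":0.04,"dy":-0.02,"dz":0.04},{"dx":0.03,"dy":-0.0135,"dz":0.05},{"spin":0.091},{"spin":0.091},{}])

```text
invalid input
```

```bash
python3 go.py .4555 -.269 .003 10.4
python3 - <<'E'
from h import *
t=cam('top');s=cam('side')
crop(s,260,120,160,120,5,'pics/s4.png')
crop(t,300,150,120,130,5,'pics/t4.png')
E
```

```text
t 0.5 pos [ 0.2046 -0.5374  0.2313] rot [180.    -0.    20.84] w 0.0851 F [ 0.01 -0.09 -0.09] j [-77.2  17.9   2.6  74.7   0.   82. ]
dx 0.3300 dy -0.1616 dz 0.2283 spin 0.1822 (spin last)
```

View pics/s4.png

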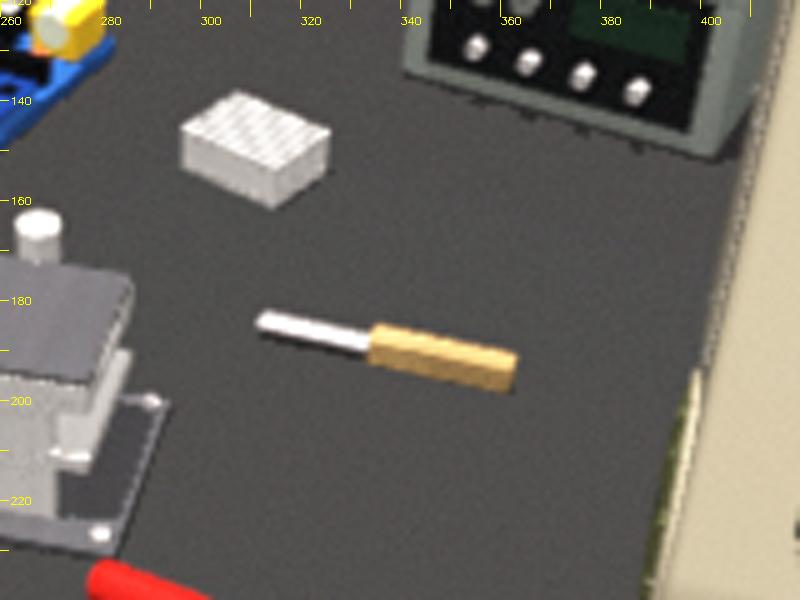

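The move was refused as invalid, so the rows probably need every key. I'll send full rows.

Request:
servo_tool(steps=[{"dx":0.02,"dy":-0.01,"dz":0,"spin":0,"gripper":0.05},{"dx":0.04,"dy":-0.02,"dz":0,"spin":0,"gripper":0.05},{"dx":0.05,"dy":-0.0245,"dz":0,"spin":0,"gripper":0.05},{"dx":0.05,"dy":-0.0245,"dz":0,"spin":0,"gripper":0.05},{"dx":0.05,"dy":-0.0245,"dz":0,"spin":0,"gripper":0.05},{"dx":0.05,"dy":-0.0245,"dz":0.02,"spin":0,"gripper":0.05},{"dx":0.04,"dy":-0.02,"dz":0.04,"spin":0,"gripper":0.05},{"dx":0.03,"dy":-0.0135,"dz":0.05,"spin":0,"gripper":0.05},{"dx":0,"dy":0,"dz":0,"spin":0.091,"gripper":0.05},{"dx":0,"dy":0,"dz":0,"spin":0.091,"gripper":0.05},{"dx":0,"dy":0,"dz":0,"spin":0,"gripper":0.05}])

```text
clock: 1.98
tcp_pos: [0.4557, -0.2678, 0.1213]
eef_rot: [-180.0, 0.0, 10.5]
contact_force: [0.3, 0.8, -0.2]
width: 0.0499
```

```bash
python3 go.py .4555 -.269 .003 10.4
python3 - <<'E'
from h import *
t=cam('top');s=cam('side')
crop(s,260,120,160,120,5,'pics/s4.png')
crop(t,300,150,120,130,5,'pics/t4.png')
E
```

```text
t 1.975 pos [ 0.4557 -0.2678  0.1213] rot [-179.98    0.     10.54] w 0.0499 F [ 0.32  0.84 -0.2 ] j [-39.2  16.3 -15.6  58.2   0.  130.3]
dx -0.0004 dy 0.0011 dz 0.1183 spin 0.0025 (spin last)
```

View pics/s4.png

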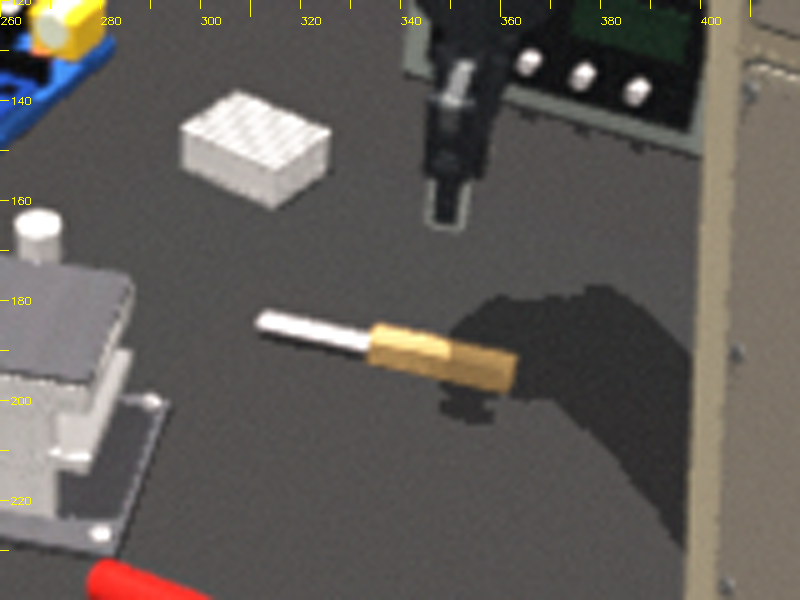

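The gripper is above the blade's handle, with its fingertips at (348,163) and the handle at (350,190). Next I lower and grip.

Request:
servo_tool(steps=[{"dx":0,"dy":0.0011,"dz":0.03,"spin":0,"gripper":0.05},{"dx":0,"dy":0,"dz":0.04,"spin":0,"gripper":0.05},{"dx":0,"dy":0,"dz":0.03,"spin":0,"gripper":0.05},{"dx":0,"dy":0,"dz":0.015,"spin":0,"gripper":0.05},{"dx":0,"dy":0,"dz":0.003,"spin":0,"gripper":0.05},{"dx":0,"dy":0,"dz":0,"spin":0,"gripper":0.03},{"dx":0,"dy":0,"dz":0,"spin":0,"gripper":0.005},{"dx":0,"dy":0,"dz":0,"spin":0,"gripper":0.005},{"dx":0,"dy":0,"dz":0,"spin":0,"gripper":0.005},{"dx":0,"dy":0,"dz":0,"spin":0,"gripper":0.005}])

```text
clock: 3.32
tcp_pos: [0.4567, -0.2709, 0.0047]
eef_rot: [179.9, -0.1, 10.4]
contact_force: [-0.1, 0.1, 5.7]
width: 0.016
```

```bash
python3 go.py .4555 -.269 .003 10.4
```

```text
t 3.325 pos [ 0.4567 -0.2709  0.0047] rot [ 1.7987e+02 -1.0000e-01  1.0420e+01] w 0.016 F [-0.05  0.14  5.73] j [-39.3  23.4 -24.   42.4  -0.  130.2]
dx -0.0008 dy -0.0021 dz 0.0017 spin 0.0003 (spin last)
```

Request:
servo_tool(steps=[{"dx":0,"dy":0,"dz":-0.005,"spin":0,"gripper":0.005},{"dx":0,"dy":0,"dz":-0.02,"spin":0,"gripper":0.005},{"dx":0,"dy":0,"dz":-0.04,"spin":0,"gripper":0.005},{"dx":0,"dy":0,"dz":-0.04,"spin":0,"gripper":0.005},{"dx":0,"dy":0,"dz":0,"spin":0,"gripper":0.005}])

```text
clock: 3.95
tcp_pos: [0.4577, -0.2718, 0.1119]
eef_rot: [179.7, -0.2, 10.4]
contact_force: [0.9, -0.3, -0.5]
width: 0.0169
```

```bash
python3 go.py .4555 -.269 .003 10.4;  python3 - <<'E'
from h import *
t=cam('top');s=cam('side')
crop(s,260,120,160,120,5,'pics/s5.png')
crop(t,280,150,140,130,5,'pics/t5.png')
E
```

```text
t 3.95 pos [ 0.4577 -0.2718  0.1119] rot [179.7   -0.25  10.42] w 0.0169 F [ 0.88 -0.35 -0.52] j [-39.3  16.8 -16.3  56.5  -0.  130.2]
dx -0.0017 dy -0.0031 dz 0.1089 spin 0.0004 (spin last)
```

View pics/s5.png

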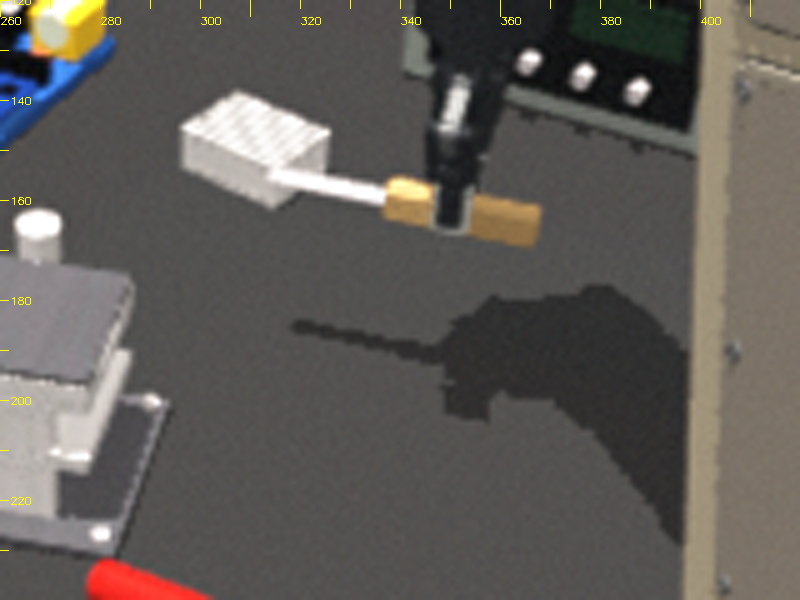

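View pics/t5.png

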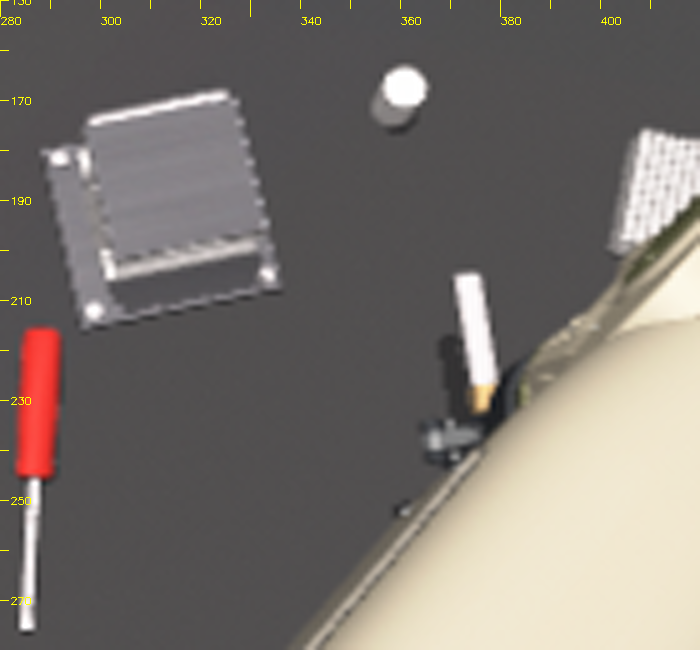

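```bash
cat >> fit.py <<'E'
def tri(C,a,b):
    o1,d1=ray(C['t'],*a);o2,d2=ray(C['s'],*b)
    k=np.linalg.lstsq(np.c_[d1,-d2],o2-o1,rcond=None)[0]; p,q=o1+k[0]*d1,o2+k[1]*d2; return (p+q)/2,np.linalg.norm(p-q)
E
python3 - <<'E'
from fit import *
C={'t':cam('top'),'s':cam('side')}
# edges of the tip, and blade root at handle
print(tri(C,(371.5,204.8),(314,155)))
print(tri(C,(376,227),(337,158.5)))
print(proj(C['s'],[.4577+.11*np.cos(.182),-.2718+.11*np.sin(.182),.12]))
E
```

```text
(array([ 0.56441087, -0.24772669,  0.11783465]), np.float64(0.0023805784607213274))
(array([ 0.49555314, -0.26217815,  0.12014859]), np.float64(0.00033877035129174934))
[[313.8416488  153.48554064]]
```

```bash
python3 go.py .4377 -.1213 .094 15.5
```

```text
t 4.15 pos [ 0.4549 -0.2695  0.1071] rot [-1.799e+02  9.000e-02  1.042e+01] w 0.0164 F [-0.36 -0.05  0.26] j [-39.3  17.1 -16.7  56.4  -0.  130.2]
dx 0.0099 dy -0.1488 dz 0.0131 spin -0.0887 (spin last)
```

Request:
servo_tool(steps=[{"dx":0.001,"dy":-0.015,"dz":0,"spin":0,"gripper":0.005},{"dx":0.002,"dy":-0.03,"dz":0,"spin":0,"gripper":0.005},{"dx":0.002,"dy":-0.035,"dz":0.004,"spin":0,"gripper":0.005},{"dx":0.002,"dy":-0.035,"dz":0.004,"spin":0,"gripper":0.005},{"dx":0.002,"dy":-0.024,"dz":0.004,"spin":-0.04,"gripper":0.005},{"dx":0.001,"dy":-0.01,"dz":0.001,"spin":-0.0487,"gripper":0.005},{"dx":0,"dy":0,"dz":0,"spin":0,"gripper":0.005},{"dx":0,"dy":0,"dz":0,"spin":0,"gripper":0.005}])

```text
clock: 5.15
tcp_pos: [0.4387, -0.1225, 0.0954]
eef_rot: [180.0, -0.0, 15.4]
contact_force: [1.0, 0.7, -0.6]
width: 0.0162
```

```bash
python3 go.py .4377 -.1213 .094 15.5
python3 - <<'E'
from h import *
t=cam('top');s=cam('side')
crop(s,230,130,130,110,6,'pics/s6.png')
crop(t,270,150,120,110,6,'pics/t6.png')
E
python3 go.py .4377 -.1213 .094 15.5
```

```text
t 5.15 pos [ 0.4387 -0.1225  0.0954] rot [ 1.7996e+02 -2.0000e-02  1.5450e+01] w 0.0162 F [ 0.97  0.66 -0.63] j [-25.7  10.1 -27.8  52.1  -0.  138.8]
dx -0.0006 dy -0.0014 dz 0.0014 spin -0.0009 (spin last)
t 5.25 pos [ 0.4386 -0.1227  0.0954] rot [ 1.7997e+02 -2.0000e-02  1.5420e+01] w 0.0164 F [ 0.58 -0.38 -1.27] j [-25.7  10.1 -27.8  52.1  -0.  138.8]
dx -0.0005 dy -0.0016 dz 0.0014 spin -0.0014 (spin last)
```

View pics/s6.png

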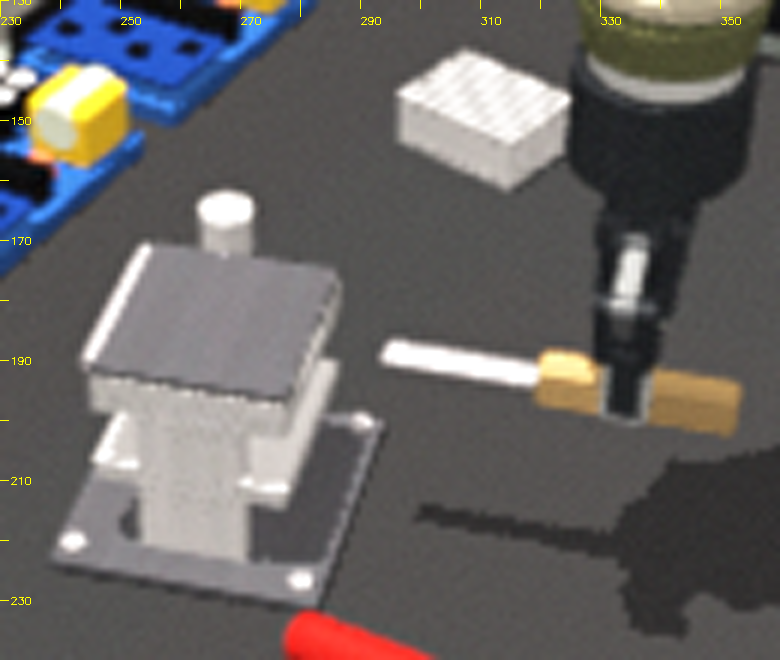

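View pics/t6.png

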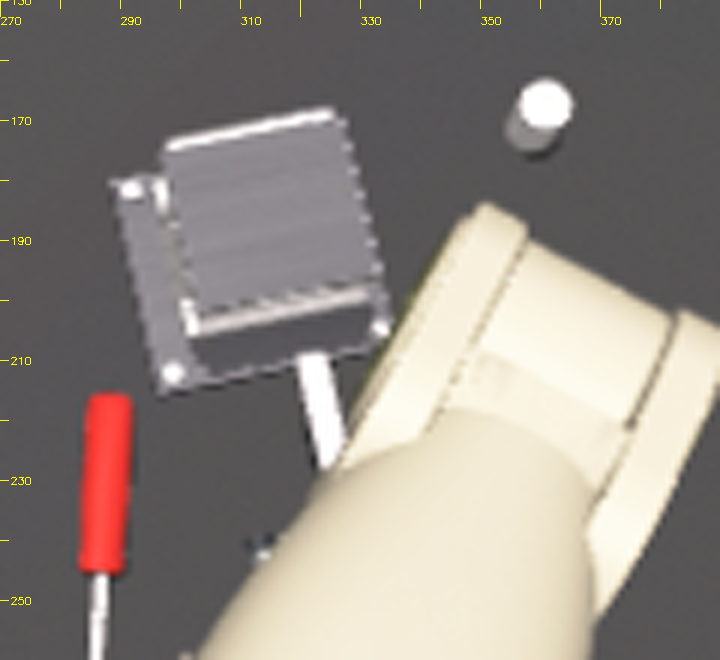

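Run:
```python
from fit import *
C={'t':cam('top'),'s':cam('side')}
P,e=tri(C,(321.8,209.2),(293.8,189)); print(P,e)
a=np.radians(16);R=np.array([[np.cos(a),np.sin(a)],[-np.sin(a),np.cos(a)]])
print('tower frame tip',R@(P[:2]-[.6188,-.0659]), atz(C['s'],293.8,189,.1),R@(atz(C['s'],293.8,189,.1)[:2]-[.6188,-.0659]),R@(atz(C['t'],321.8,209.2,.1)[:2]-[.6188,-.0659]))
# predicted side pixels if horizontal blade at height h from tip dir 16deg
for h in (.095,.1,.105): 
  for d in (0,.07):
    print(h,d,proj(C['s'],[P[0]-d*np.cos(a),P[1]-d*np.sin(a),h]))
```

```text
[ 0.54552513 -0.09482188  0.09848975] 0.001786511019168889
tower frame tip [-0.07840828 -0.0076042 ] [ 0.54552445 -0.09295536  0.1       ] [-0.07789445 -0.0058098 ] [-0.0796038  -0.00739569]
0.095 0 [[294.08452015 190.09581863]]
0.095 0.07 [[319.2761123  194.07634851]]
0.1 0 [[294.13019093 188.64208218]]
0.1 0.07 [[319.39572263 192.61813936]]
0.105 0 [[294.17612583 187.17993878]]
0.105 0.07 [[319.51603233 191.15140389]]
```

Request:
servo_tool(steps=[{"dx":0.01,"dy":-0.006,"dz":-0.001,"spin":0,"gripper":0.005},{"dx":0.015,"dy":0,"dz":0,"spin":0,"gripper":0.005},{"dx":0.015,"dy":0,"dz":0,"spin":0,"gripper":0.005},{"dx":0.01,"dy":0,"dz":0,"spin":0,"gripper":0.005},{"dx":0.008,"dy":0,"dz":0,"spin":0,"gripper":0.005},{"dx":0,"dy":0,"dz":0,"spin":0,"gripper":0.005}])

```text
clock: 6.1
tcp_pos: [0.493, -0.1004, 0.0961]
eef_rot: [180.0, 0.0, 15.5]
contact_force: [-0.5, 0.5, -0.7]
width: 0.0166
```

```bash
python3 go.py .4377 -.1213 .094 15.5
python3 - <<'E'
from h import *
t=cam('top');s=cam('side')
crop(s,230,130,130,110,6,'pics/s7.png')
E
```

```text
t 6.1 pos [ 0.493  -0.1004  0.0961] rot [1.800e+02 1.000e-02 1.553e+01] w 0.0166 F [-0.47  0.47 -0.73] j [-20.7  14.9 -21.3  53.7  -0.  143.8]
dx -0.0589 dy 0.0053 dz 0.0021 spin 0.0006 (spin last)
```

View pics/s7.png

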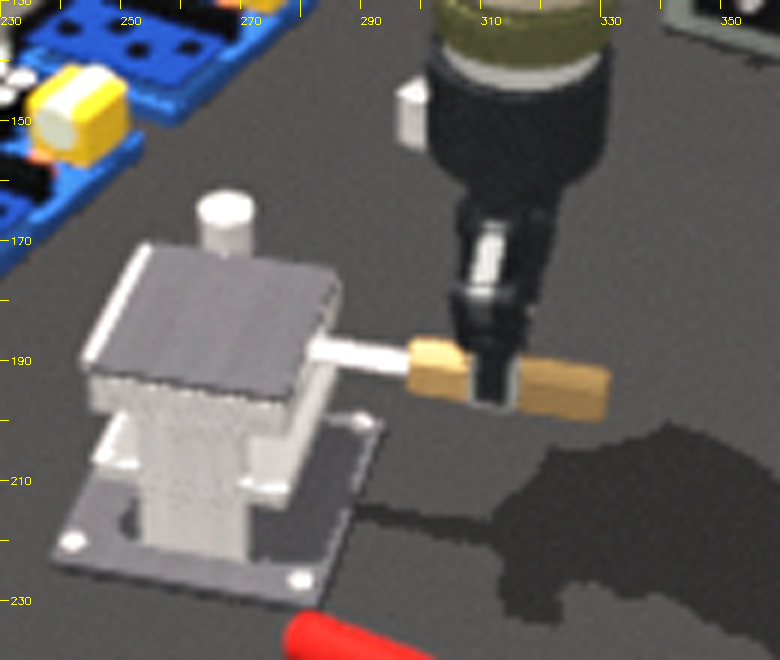

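The blade is inside the notch, its steel disappearing under the cover's edge at (281,187). Next I lift along an arc about the hinge.

Request:
servo_tool(steps=[{"dx":0,"dy":0,"dz":-0.003,"spin":0,"gripper":0.005},{"dx":0.0003,"dy":0,"dz":-0.0058,"spin":0,"gripper":0.005},{"dx":0.0008,"dy":0,"dz":-0.0057,"spin":0,"gripper":0.005},{"dx":0.0013,"dy":0,"dz":-0.0056,"spin":0,"gripper":0.005},{"dx":0.0017,"dy":0,"dz":-0.0055,"spin":0,"gripper":0.005},{"dx":0.0022,"dy":0,"dz":-0.0053,"spin":0,"gripper":0.005},{"dx":0.0027,"dy":0,"dz":-0.0051,"spin":0,"gripper":0.005},{"dx":0.0031,"dy":0,"dz":-0.0049,"spin":0,"gripper":0.005},{"dx":0.0035,"dy":0,"dz":-0.0046,"spin":0,"gripper":0.005},{"dx":0,"dy":0,"dz":0,"spin":0,"gripper":0.005}])

```text
clock: 7.45
tcp_pos: [0.5082, -0.0964, 0.1422]
eef_rot: [180.0, -0.0, 15.5]
contact_force: [-0.8, -0.2, -1.0]
width: 0.016
```

```bash
python3 go.py .4377 -.1213 .094 15.5
python3 - <<'E'
from h import *
t=cam('top');s=cam('side')
crop(s,230,130,130,110,6,'pics/s8.png')
crop(t,270,150,120,110,5,'pics/t8.png')
E
```

```text
t 7.45 pos [ 0.5082 -0.0964  0.1422] rot [ 1.7996e+02 -4.0000e-02  1.5510e+01] w 0.016 F [-0.75 -0.16 -1.05] j [-19.6  14.1 -15.3  60.5  -0.  144.8]
dx -0.0746 dy 0.0051 dz 0.0482 spin 0.0003 (spin last)
```

View pics/s8.png

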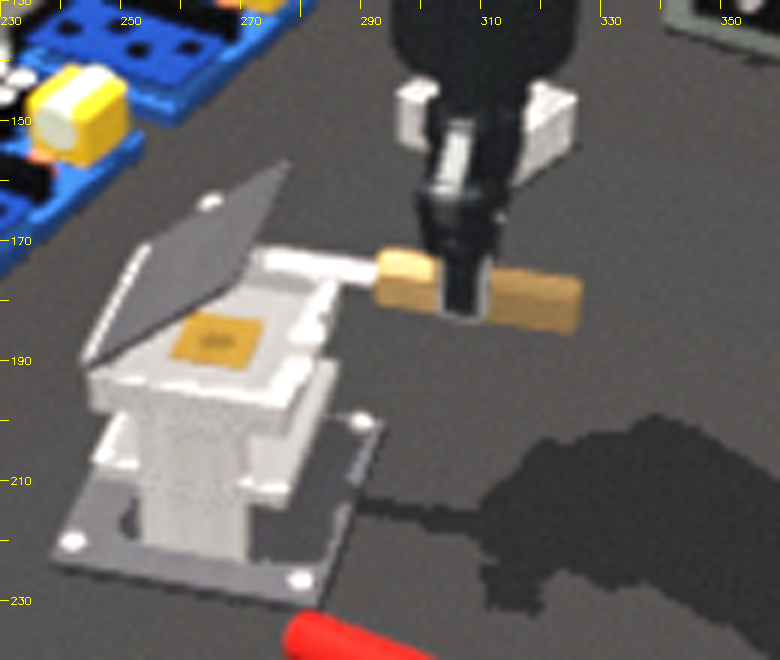

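View pics/t8.png

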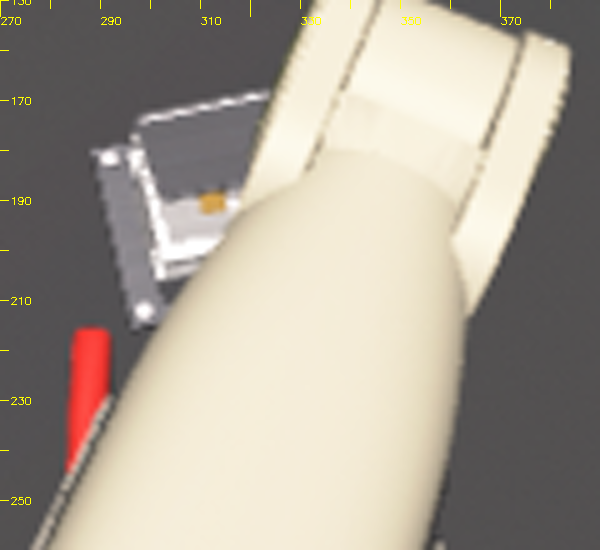

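Cover is at about 40°, held up on the blade's tip near (272,172), and the brass bushing is visible at (264.5,186.5). I continue past upright.

Request:
servo_tool(steps=[{"dx":0.0039,"dy":0,"dz":-0.0042,"spin":0,"gripper":0.005},{"dx":0.0042,"dy":0,"dz":-0.0039,"spin":0,"gripper":0.005},{"dx":0.0046,"dy":0,"dz":-0.0035,"spin":0,"gripper":0.005},{"dx":0.0049,"dy":0,"dz":-0.0031,"spin":0,"gripper":0.005},{"dx":0.0051,"dy":0,"dz":-0.0027,"spin":0,"gripper":0.005},{"dx":0.0053,"dy":0,"dz":-0.0022,"spin":0,"gripper":0.005},{"dx":0.0055,"dy":0,"dz":-0.0017,"spin":0,"gripper":0.005},{"dx":0.0056,"dy":0,"dz":-0.0012,"spin":0,"gripper":0.005},{"dx":0.0057,"dy":0,"dz":-0.0007,"spin":0,"gripper":0.005},{"dx":0.0057,"dy":0,"dz":0,"spin":0,"gripper":0.005},{"dx":0.0057,"dy":0,"dz":0,"spin":0,"gripper":0.005},{"dx":0.0057,"dy":0,"dz":0,"spin":0,"gripper":0.005},{"dx":0.0057,"dy":0,"dz":0,"spin":0,"gripper":0.005},{"dx":0.006,"dy":0,"dz":0,"spin":0,"gripper":0.005},{"dx":0.006,"dy":0,"dz":0,"spin":0,"gripper":0.005},{"dx":0,"dy":0,"dz":0,"spin":0,"gripper":0.005},{"dx":0,"dy":0,"dz":0,"spin":0,"gripper":0.005}])

```text
clock: 9.68
tcp_pos: [0.5841, -0.0751, 0.1649]
eef_rot: [-180.0, 0.0, 15.5]
contact_force: [0.5, -0.1, -0.8]
width: 0.0163
```

```bash
python3 go.py .4377 -.1213 .094 15.5
python3 - <<'E'
from h import *
s=cam('side')
crop(s,210,110,150,130,5,'pics/s9.png')
E
```

```text
t 9.675 pos [ 0.5841 -0.0751  0.1649] rot [-1.80e+02  2.00e-02  1.55e+01] w 0.0163 F [ 0.51 -0.1  -0.81] j [-15.1  21.   -2.4  66.6  -0.  149.4]
dx -0.1534 dy 0.0054 dz 0.0709 spin 0.0001 (spin last)
```

View pics/s9.png

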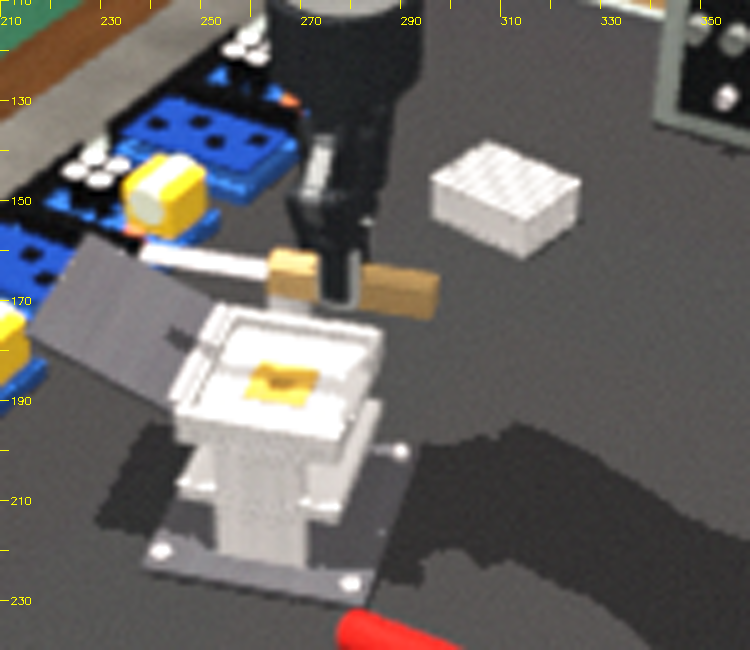

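The cover lies fully open behind the tower, from (215,178) to (245,190). The blade is clear above the head, so I back it out and return it to its place.

Request:
servo_tool(steps=[{"dx":-0.01,"dy":0,"dz":-0.002,"spin":0,"gripper":0.005},{"dx":-0.025,"dy":0,"dz":0,"spin":0,"gripper":0.005},{"dx":-0.035,"dy":0,"dz":0,"spin":0,"gripper":0.005},{"dx":-0.035,"dy":0.01,"dz":0,"spin":0,"gripper":0.005},{"dx":-0.03,"dy":0.02,"dz":0,"spin":0,"gripper":0.005},{"dx":-0.01,"dy":0.03,"dz":0.01,"spin":0,"gripper":0.005},{"dx":0,"dy":0.035,"dz":0.02,"spin":0,"gripper":0.005},{"dx":0,"dy":0.03,"dz":0.03,"spin":0.04,"gripper":0.005},{"dx":0,"dy":0.02,"dz":0.03,"spin":0.05,"gripper":0.005},{"dx":0,"dy":0.01,"dz":0.02,"spin":0,"gripper":0.005},{"dx":0,"dy":0,"dz":0,"spin":0,"gripper":0.005},{"dx":0,"dy":0,"dz":0,"spin":0,"gripper":0.005}])

```text
clock: 11.22
tcp_pos: [0.4842, -0.2635, 0.0579]
eef_rot: [180.0, -0.0, 10.3]
contact_force: [0.3, -0.0, -0.6]
width: 0.0162
```

```bash
python3 go.py .4555 -.269 .0055 10.4
python3 - <<'E'
from h import *
s=cam('side')
crop(s,240,110,150,130,5,'pics/s10.png')
E
```

```text
t 11.225 pos [ 0.4842 -0.2635  0.0579] rot [ 1.7998e+02 -2.0000e-02  1.0340e+01] w 0.0162 F [ 0.33 -0.03 -0.58] j [-36.9  21.8 -17.4  50.7  -0.  132.8]
dx -0.0292 dy 0.0003 dz 0.0524 spin -0.0010 (spin last)
```

View pics/s10.png

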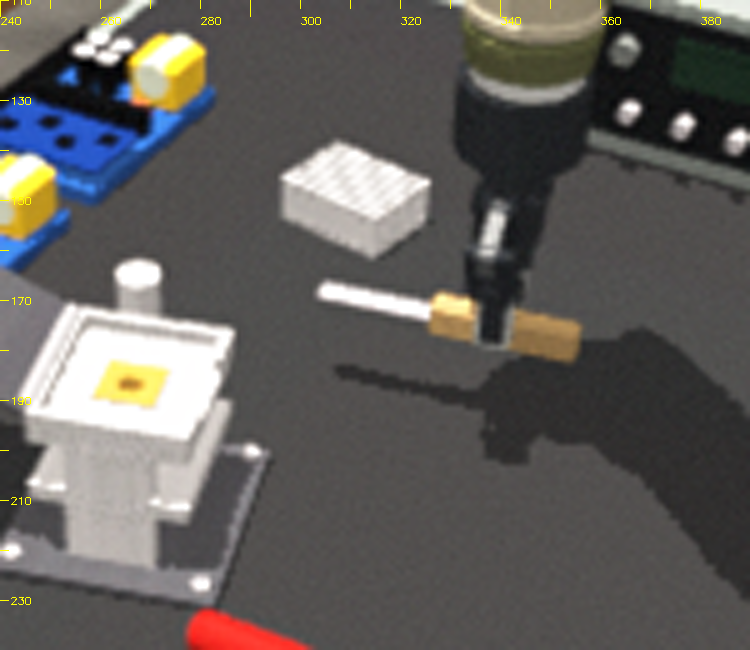

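Request:
servo_tool(steps=[{"dx":-0.015,"dy":0,"dz":0.015,"spin":0,"gripper":0.005},{"dx":-0.014,"dy":0,"dz":0.02,"spin":0,"gripper":0.005},{"dx":0,"dy":0,"dz":0.01,"spin":0,"gripper":0.005},{"dx":0,"dy":0,"dz":0.005,"spin":0,"gripper":0.005},{"dx":0,"dy":0,"dz":0.0025,"spin":0,"gripper":0.005},{"dx":0,"dy":0,"dz":0,"spin":0,"gripper":0.005},{"dx":0,"dy":0,"dz":0,"spin":0,"gripper":0.005}])

```text
clock: 12.15
tcp_pos: [0.4562, -0.269, 0.0049]
eef_rot: [180.0, -0.0, 10.4]
contact_force: [0.7, -0.4, -1.4]
width: 0.0163
```

```bash
python3 go.py .4555 -.269 .0045 10.4
```

```text
t 12.15 pos [ 0.4562 -0.269   0.0049] rot [ 1.7996e+02 -3.0000e-02  1.0360e+01] w 0.0163 F [ 0.74 -0.38 -1.38] j [-39.2  23.3 -24.1  42.5  -0.  130.4]
dx -0.0007 dy -0.0001 dz 0.0004 spin -0.0008 (spin last)
```

Request:
servo_tool(steps=[{"dx":0,"dy":0,"dz":0,"spin":0,"gripper":0.025},{"dx":0,"dy":0,"dz":0,"spin":0,"gripper":0.05},{"dx":0,"dy":0,"dz":0,"spin":0,"gripper":0.05},{"dx":0,"dy":0,"dz":0,"spin":0,"gripper":0.05},{"dx":0,"dy":0,"dz":-0.02,"spin":0,"gripper":0.05},{"dx":0,"dy":0,"dz":-0.05,"spin":0,"gripper":0.05},{"dx":0,"dy":0,"dz":-0.06,"spin":0,"gripper":0.05},{"dx":0,"dy":0,"dz":-0.06,"spin":0,"gripper":0.05},{"dx":0,"dy":0,"dz":-0.06,"spin":0,"gripper":0.05},{"dx":0,"dy":0,"dz":0,"spin":0,"gripper":0.05},{"dx":0,"dy":0,"dz":0,"spin":0,"gripper":0.05}])

```text
clock: 13.52
tcp_pos: [0.4557, -0.2688, 0.2544]
eef_rot: [180.0, -0.0, 10.3]
contact_force: [-0.6, 0.1, 0.6]
width: 0.05
```

```bash
python3 go.py .4572 .2541 .25 -60;  python3 - <<'E'
from h import *
s=cam('side');t=cam('top')
crop(s,230,120,150,120,5,'pics/s11.png')
crop(t,260,150,130,120,5,'pics/t11.png')
E
```

```text
t 13.525 pos [ 0.4557 -0.2688  0.2544] rot [ 1.7998e+02 -1.0000e-02  1.0340e+01] w 0.05 F [-0.58  0.13  0.63] j [-39.2  12.5  -1.4  76.1  -0.  130.4]
dx 0.0953 dy -0.5141 dz 0.0044 spin 1.2276 (spin last)
```

View pics/s11.png

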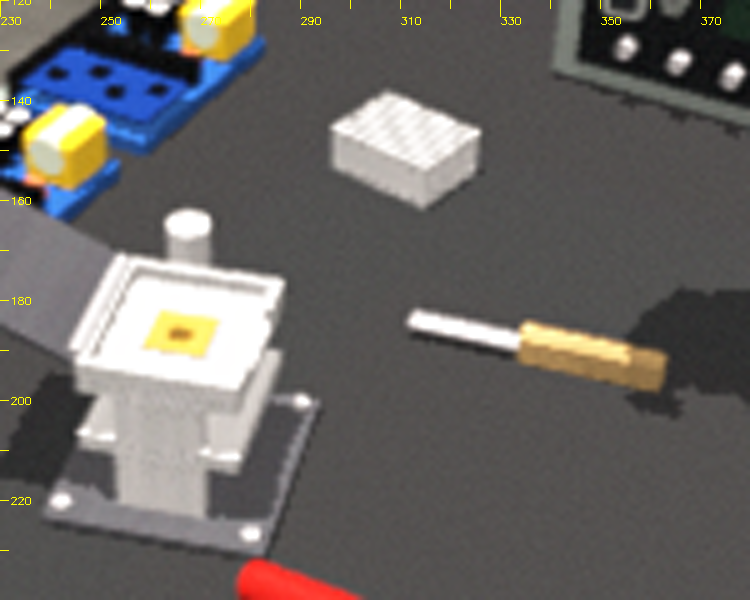

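View pics/t11.png

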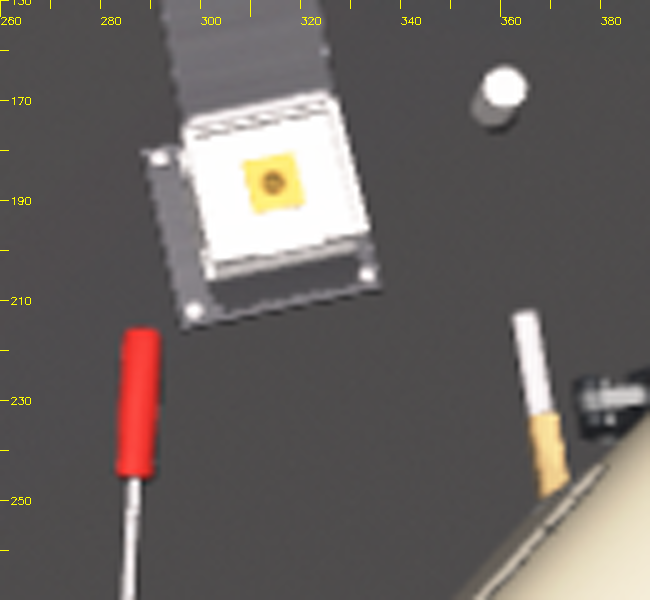

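Blade lies flat and released, at side (311–361,184–194). I now measure the bore centre in bigger crops.

Run:
```python
from h import *
s=cam('side');t=cam('top')
crop(s,250,172,30,26,20,'pics/s12.png')
crop(t,300,175,30,26,20,'pics/t12.png')
a=cv2.imread('pics/s12.png');b=cv2.imread('pics/t12.png');
cv2.imwrite('pics/st12.png',cv2.resize(np.hstack([a,b]),None,fx=.66,fy=.66))
from fit import *
C={'t':t,'s':s}
def com(c,x0,y0,w,h):
    im=c['image'][y0:y0+h,x0:x0+w].astype(float)
    hsv=cv2.cvtColor(c['image'][y0:y0+h,x0:x0+w],cv2.COLOR_RGB2HSV)
    m=(hsv[...,1]>90)
    m=cv2.morphologyEx(m.astype(np.uint8),cv2.MORPH_CLOSE,np.ones((7,7)))
    yy,xx=np.nonzero(m); return xx.mean()+x0,yy.mean()+y0,m.sum()
A=com(t,300,175,30,26);B=com(s,250,172,30,26);print(A,B)
print(tri(C,A[:2],B[:2]),atz(t,*A[:2],.097),atz(s,*B[:2],.097))
```

```text
(np.float64(314.06), np.float64(186.04), np.uint64(100)) (np.float64(265.70786516853934), np.float64(186.2921348314607), np.uint64(89))
(array([ 0.61923368, -0.06664227,  0.09794468]), np.float64(0.00023498290084336858)) [ 0.61939519 -0.06675751  0.097     ] [ 0.62003631 -0.06768397  0.097     ]
```

View pics/st12.png

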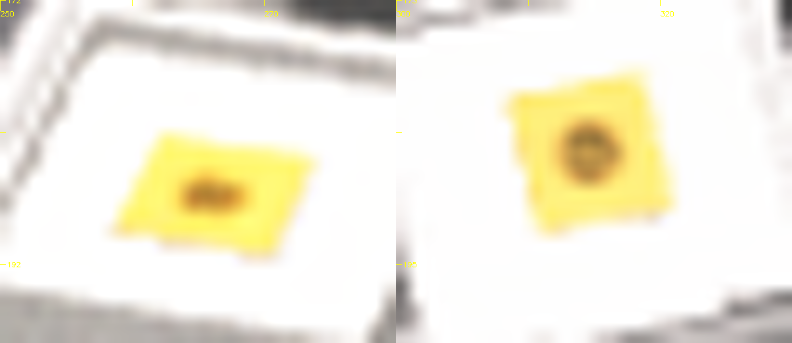

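Request:
servo_tool(steps=[{"dx":0,"dy":0,"dz":0,"spin":-0.17,"gripper":0.05},{"dx":0,"dy":0,"dz":0,"spin":-0.17,"gripper":0.05},{"dx":0,"dy":0,"dz":0,"spin":-0.17,"gripper":0.05},{"dx":0,"dy":0,"dz":0,"spin":-0.17,"gripper":0.05},{"dx":0,"dy":0,"dz":0,"spin":-0.17,"gripper":0.05},{"dx":0,"dy":0,"dz":0,"spin":0,"gripper":0.05}])

```text
clock: 14.48
tcp_pos: [0.4554, -0.2685, 0.2534]
eef_rot: [-179.9, -0.0, 58.9]
contact_force: [-0.2, -0.0, 0.2]
width: 0.0497
```

```bash
python3 go.py .4568 .2537 .25 60
```

```text
t 14.475 pos [ 0.4554 -0.2685  0.2534] rot [-1.7988e+02 -1.0000e-02  5.8940e+01] w 0.0497 F [-0.2  -0.05  0.2 ] j [-39.2  12.6  -1.5  76.1  -0.   81.8]
dx 0.4480 dy -0.2682 dz 0.0034 spin -0.0185 (spin last)
```

Request:
servo_tool(steps=[{"dx":0.015,"dy":-0.009,"dz":0,"spin":0,"gripper":0.05},{"dx":0.03,"dy":-0.018,"dz":0,"spin":0,"gripper":0.05},{"dx":0.04,"dy":-0.024,"dz":0,"spin":0,"gripper":0.05},{"dx":0.04,"dy":-0.024,"dz":0,"spin":0,"gripper":0.05},{"dx":0.04,"dy":-0.024,"dz":0,"spin":0,"gripper":0.05},{"dx":0.04,"dy":-0.024,"dz":0,"spin":0,"gripper":0.05},{"dx":0.04,"dy":-0.024,"dz":0,"spin":0,"gripper":0.05},{"dx":0.04,"dy":-0.024,"dz":0,"spin":0,"gripper":0.05},{"dx":0.04,"dy":-0.024,"dz":0,"spin":0,"gripper":0.05},{"dx":0.04,"dy":-0.024,"dz":0,"spin":0,"gripper":0.05},{"dx":0.04,"dy":-0.024,"dz":0,"spin":0,"gripper":0.05},{"dx":0.028,"dy":-0.0165,"dz":0,"spin":0,"gripper":0.05},{"dx":0.015,"dy":-0.009,"dz":0,"spin":0,"gripper":0.05},{"dx":0,"dy":0,"dz":0,"spin":0,"gripper":0.05},{"dx":0,"dy":0,"dz":0,"spin":0,"gripper":0.05}])

```text
clock: 16.35
tcp_pos: [0.4557, 0.2527, 0.2544]
eef_rot: [180.0, 0.0, 59.0]
contact_force: [-0.4, -0.3, -0.2]
width: 0.0497
```

```bash
python3 go.py .4568 .2537 .13 59
python3 - <<'E'
from h import *
s=cam('side');t=cam('top')
crop(s,190,200,150,150,4,'pics/s13.png')
crop(t,150,170,120,110,5,'pics/t13.png')
E
```

```text
t 16.35 pos [0.4557 0.2527 0.2544] rot [1.800e+02 4.000e-02 5.898e+01] w 0.0497 F [-0.38 -0.32 -0.25] j [ 20.2  11.6  -2.5  75.9  -0.  141.2]
dx 0.0014 dy 0.0004 dz 0.1244 spin -0.0003 (spin last)
```

View pics/s13.png

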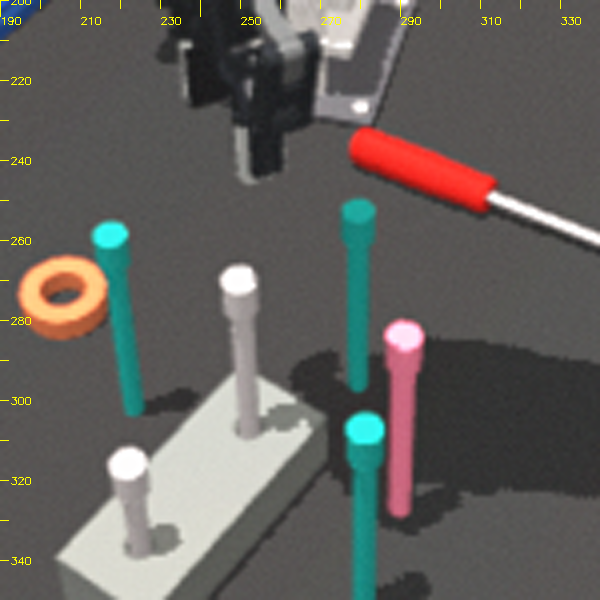

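View pics/t13.png

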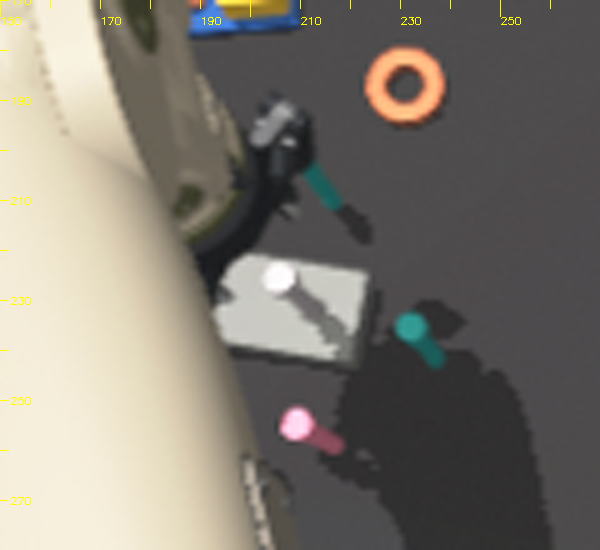

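Run:
```python
from h import *
s=cam('side');t=cam('top')
p=np.array([.4557,.2527,.2544]);u=np.array([np.sin(np.radians(59)),-np.cos(np.radians(59)),0])
for k in(-.025,0,.025): print(proj(s,p+k*u),proj(t,p+k*u))
```

```text
[[253.97268069 243.83384443]] [[193.91106263 227.03612513]]
[[248.06040024 235.42348619]] [[199.52650657 219.65534243]]
[[242.39764846 227.36808835]] [[205.09565918 212.33540374]]
```

The fingertips, at (252,245) and (238,227), project onto the rod's axis. I lower and grip the head.

Request:
servo_tool(steps=[{"dx":0.0014,"dy":0.0004,"dz":0.02,"spin":0,"gripper":0.05},{"dx":0,"dy":0,"dz":0.035,"spin":0,"gripper":0.05},{"dx":0,"dy":0,"dz":0.035,"spin":0,"gripper":0.05},{"dx":0,"dy":0,"dz":0.0245,"spin":0,"gripper":0.05},{"dx":0,"dy":0,"dz":0.01,"spin":0,"gripper":0.05},{"dx":0,"dy":0,"dz":0,"spin":0,"gripper":0.05},{"dx":0,"dy":0,"dz":0,"spin":0,"gripper":0.025},{"dx":0,"dy":0,"dz":0,"spin":0,"gripper":0.005},{"dx":0,"dy":0,"dz":0,"spin":0,"gripper":0.005},{"dx":0,"dy":0,"dz":0,"spin":0,"gripper":0.005},{"dx":0,"dy":0,"dz":0,"spin":0,"gripper":0.005}])

```text
clock: 17.92
tcp_pos: [0.4579, 0.2549, 0.1312]
eef_rot: [179.9, -0.1, 59.0]
contact_force: [-0.1, 0.4, 5.9]
width: 0.0154
```

```bash
python3 go.py .4568 .2537 .33 59
python3 - <<'E'
from h import *
s=cam('side')
crop(s,190,200,150,150,4,'pics/s14.png')
E
```

```text
t 17.925 pos [0.4579 0.2549 0.1312] rot [ 1.7991e+02 -1.1000e-01  5.9050e+01] w 0.0154 F [-0.11  0.41  5.92] j [ 20.3  15.3 -15.5  59.1  -0.  141.3]
dx -0.0016 dy -0.0003 dz -0.1988 spin 0.0008 (spin last)
```

View pics/s14.png

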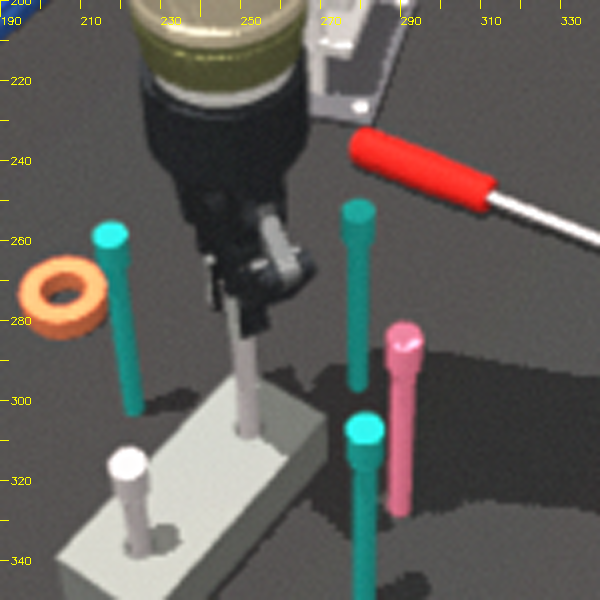

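Request:
servo_tool(steps=[{"dx":0,"dy":0,"dz":-0.01,"spin":0,"gripper":0.005},{"dx":0,"dy":0,"dz":-0.02,"spin":0,"gripper":0.005},{"dx":0,"dy":0,"dz":-0.03,"spin":0,"gripper":0.005},{"dx":0,"dy":0,"dz":-0.04,"spin":0,"gripper":0.005},{"dx":0,"dy":0,"dz":-0.04,"spin":0,"gripper":0.005},{"dx":0,"dy":0,"dz":-0.04,"spin":0,"gripper":0.005},{"dx":0,"dy":0,"dz":-0.02,"spin":0,"gripper":0.005},{"dx":0,"dy":0,"dz":0,"spin":0,"gripper":0.005},{"dx":0,"dy":0,"dz":0,"spin":0,"gripper":0.005}])

```text
clock: 19.1
tcp_pos: [0.4566, 0.2543, 0.3288]
eef_rot: [-179.9, 0.1, 59.0]
contact_force: [-0.2, -1.1, -2.6]
width: 0.0148
```

```bash
python3 go.py .6193 -.0668 .29 59
python3 - <<'E'
from h import *
s=cam('side')
crop(s,170,100,150,150,4,'pics/s15.png')
E
```

```text
t 19.1 pos [0.4566 0.2543 0.3288] rot [-1.7994e+02  9.0000e-02  5.9040e+01] w 0.0148 F [-0.24 -1.13 -2.64] j [ 20.3  11.7   7.9  86.3  -0.  141.3]
dx -0.1917 dy 0.3047 dz 0.0388 spin 0.0008 (spin last)
```

View pics/s15.png

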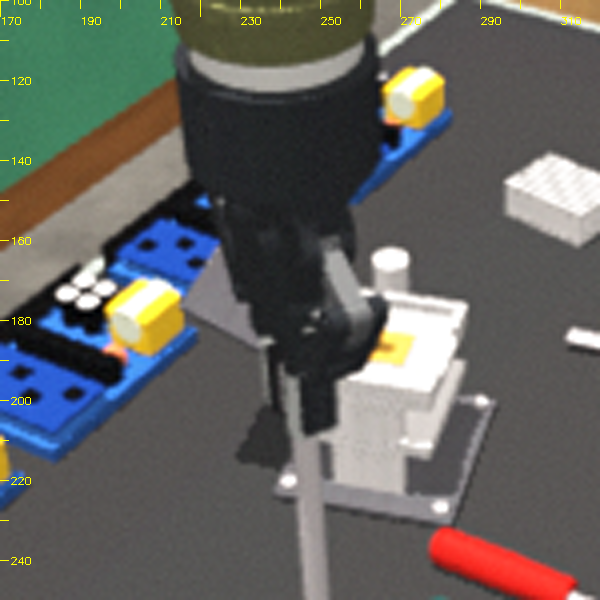

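Request:
servo_tool(steps=[{"dx":-0.0058,"dy":0.0091,"dz":0,"spin":0,"gripper":0.005},{"dx":-0.0134,"dy":0.0213,"dz":0,"spin":0,"gripper":0.005},{"dx":-0.023,"dy":0.0366,"dz":0,"spin":0,"gripper":0.005},{"dx":-0.023,"dy":0.0366,"dz":0,"spin":0,"gripper":0.005},{"dx":-0.023,"dy":0.0366,"dz":0,"spin":0,"gripper":0.005},{"dx":-0.023,"dy":0.0366,"dz":0,"spin":0,"gripper":0.005},{"dx":-0.023,"dy":0.0366,"dz":0,"spin":0,"gripper":0.005},{"dx":-0.023,"dy":0.0366,"dz":0,"spin":0,"gripper":0.005},{"dx":-0.0192,"dy":0.0305,"dz":0,"spin":0,"gripper":0.005},{"dx":-0.0096,"dy":0.0152,"dz":0.02,"spin":0,"gripper":0.005},{"dx":-0.0058,"dy":0.0091,"dz":0.03,"spin":0,"gripper":0.005},{"dx":0,"dy":0,"dz":0.02,"spin":0,"gripper":0.005},{"dx":0,"dy":0,"dz":0,"spin":0,"gripper":0.005},{"dx":0,"dy":0,"dz":0,"spin":0,"gripper":0.005}])

```text
clock: 20.9
tcp_pos: [0.6198, -0.0671, 0.2605]
eef_rot: [180.0, 0.0, 59.0]
contact_force: [-0.9, 0.4, -1.3]
width: 0.0149
```

```bash
python3 go.py .6193 -.0668 .24 59
python3 - <<'E'
from h import *
s=cam('side');t=cam('top')
crop(s,225,130,90,90,7,'pics/s16.png')
crop(t,270,140,100,90,6,'pics/t16.png')
E
python3 go.py .6193 -.0668 .24 59
```

```text
t 20.9 pos [ 0.6198 -0.0671  0.2605] rot [179.98   0.    59.03] w 0.0149 F [-0.85  0.38 -1.34] j [-13.5  23.3  14.4  81.1  -0.  107.4]
dx 0.0000 dy -0.0006 dz 0.0205 spin 0.0006 (spin last)
t 21.0 pos [ 0.6202 -0.0669  0.2612] rot [ 1.7989e+02 -3.0000e-02  5.9050e+01] w 0.0151 F [-1.24 -0.72 -0.76] j [-13.5  23.2  14.4  81.1  -0.  107.4]
dx -0.0004 dy -0.0009 dz 0.0212 spin 0.0009 (spin last)
```

View pics/s16.png

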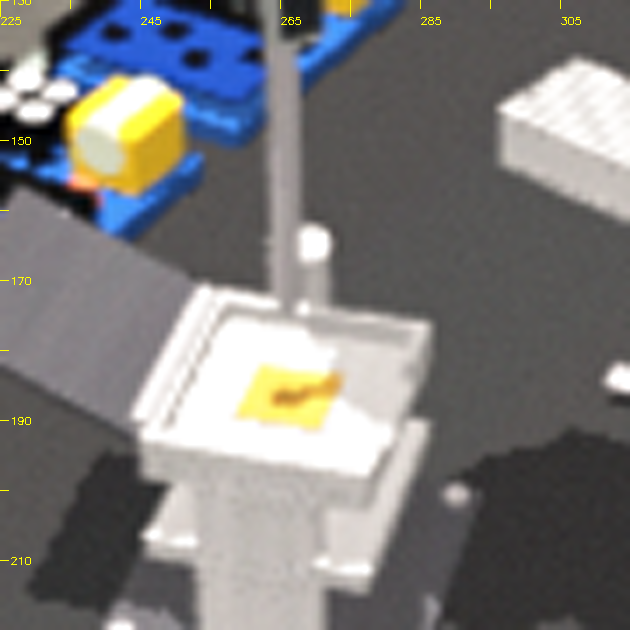

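View pics/t16.png

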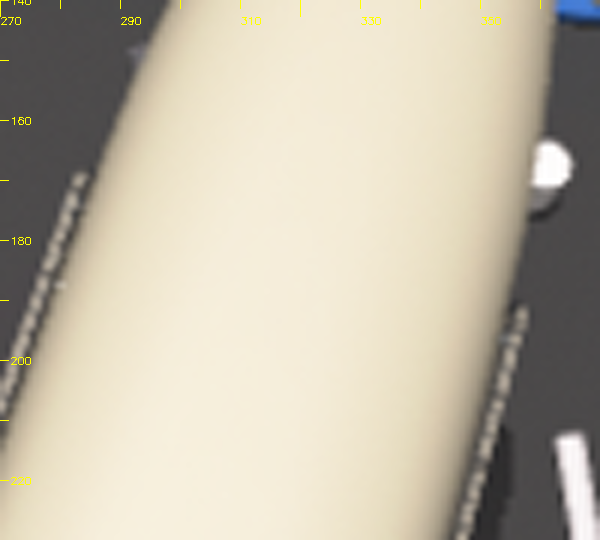

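Run:
```python
from h import *
s=cam('side')
cv2.imwrite('pics/s17.png',s['image'][:,:,::-1])
crop(s,255,130,30,60,10,'pics/s17c.png')
for z in (.15,.165,.18,.2,.22,.097,.14): print(z,proj(s,[.6200,-.0670,z]).round(2))
print('bore px',proj(s,[.6193,-.0668,.097]),'per mm x,y',proj(s,[.6203,-.0668,.097]),proj(s,[.6193,-.0658,.097]))
for v in range(140,172,3): print(v,s['image'][v,258:276].mean(1).astype(int))
```

```text
0.15 [[265.19 170.58]]
0.165 [[265.08 165.91]]
0.18 [[264.96 161.16]]
0.2 [[264.8  154.69]]
0.22 [[264.63 148.07]]
0.097 [[265.59 186.42]]
0.14 [[265.27 173.64]]
bore px [[265.76549564 186.54068812]] per mm x,y [[265.45728715 186.42914437]] [[265.57381946 186.72924542]]
140 [118 121 119 118 130 150 153 155 147 120  91  70  67  76  84  83  88  85]
143 [113 109  85  87 115 148 152 155 147 111  73  82  86  84  85  84  84  84]
146 [112 100  99  80  88 133 155 157 147 116  87  82  86  84  83  83  85  85]
149 [ 87  71  66  67 106 151 153 157 152 129  89  82  85  84  84  83  88  87]
152 [ 84  84  85  86 100 150 167 159 154 133  85  87  84  84  84  84  82  83]
155 [ 84  84  84  84  98 139 166 156 152 134  89  81  84  86  85  83  85  85]
158 [ 83  83  84  85  92 134 166 163 152 133  86  84  83  84  86  89  84  85]
161 [ 85  83  82  82  92 133 168 161 153 143 122 101  86  81  83  82  84  84]
164 [ 84  83  85  83  93 124 165 162 155 214 255 255 255 255 134  80  83  85]
167 [ 84  84  87  84  93 129 166 162 153 169 212 206 188 155  97  84  83  86]
170 [ 85  83  83  83  89 124 166 163 151 147 157 176 172 152 110  82  84  84]
```

View pics/s17c.png

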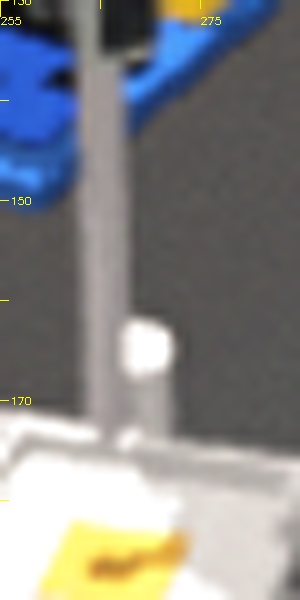

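Request:
servo_tool(steps=[{"dx":-0.0003,"dy":-0.0006,"dz":0.01,"spin":0,"gripper":0.005},{"dx":0,"dy":0,"dz":0.012,"spin":0,"gripper":0.005},{"dx":0,"dy":0,"dz":0.01,"spin":0,"gripper":0.005},{"dx":0,"dy":0,"dz":0.004,"spin":0,"gripper":0.005},{"dx":0,"dy":0,"dz":0,"spin":0,"gripper":0.005},{"dx":0,"dy":0,"dz":0,"spin":0,"gripper":0.005}])

```text
clock: 21.8
tcp_pos: [0.6193, -0.0668, 0.2244]
eef_rot: [180.0, -0.0, 59.0]
contact_force: [-0.2, 0.7, -2.3]
width: 0.0155
```

```bash
python3 go.py .6193 -.0668 .24 59
python3 - <<'E'
from h import *
s=cam('side')
crop(s,245,150,40,50,12,'pics/s18.png')
E
python3 go.py .6193 -.0668 .24 59
```

```text
t 21.8 pos [ 0.6193 -0.0668  0.2244] rot [ 1.7996e+02 -1.0000e-02  5.9040e+01] w 0.0155 F [-0.21  0.68 -2.31] j [-13.5  23.5   9.7  76.2  -0.  107.4]
dx 0.0000 dy -0.0000 dz -0.0156 spin 0.0007 (spin last)
t 21.85 pos [ 0.6193 -0.0668  0.2244] rot [ 1.7995e+02 -1.0000e-02  5.9040e+01] w 0.0149 F [-0.22 -0.77 -1.13] j [-13.5  23.5   9.7  76.2  -0.  107.4]
dx -0.0000 dy -0.0000 dz -0.0156 spin 0.0007 (spin last)
```

View pics/s18.png

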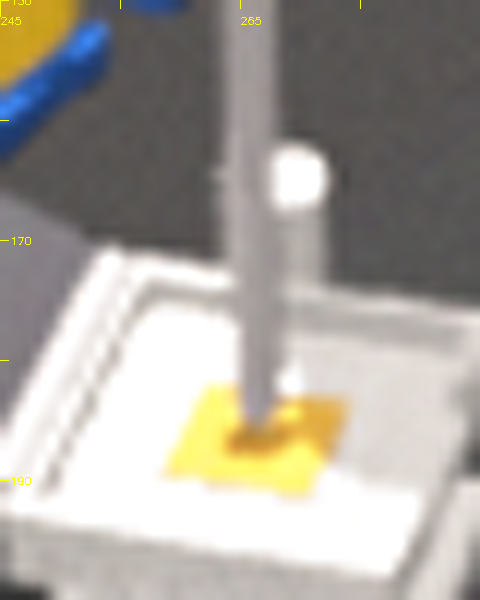

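The foot tip, at (266,185), is right above the bore at (266,186). I feed it in gently.

Request:
servo_tool(steps=[{"dx":0,"dy":0,"dz":0.004,"spin":0,"gripper":0.005},{"dx":0,"dy":0,"dz":0.004,"spin":0,"gripper":0.005},{"dx":0,"dy":0,"dz":0.003,"spin":0,"gripper":0.005},{"dx":0,"dy":0,"dz":0.003,"spin":0,"gripper":0.005},{"dx":0,"dy":0,"dz":0,"spin":0,"gripper":0.005}])

```text
clock: 22.48
tcp_pos: [0.619, -0.0668, 0.2096]
eef_rot: [-180.0, 0.0, 59.0]
contact_force: [-0.1, -0.2, -2.4]
width: 0.0149
```

```bash
python3 go.py .6193 -.0668 .24 59
python3 - <<'E'
from h import *
s=cam('side')
crop(s,245,150,40,50,12,'pics/s19.png')
E
```

```text
t 22.475 pos [ 0.619  -0.0668  0.2096] rot [-1.7998e+02  1.0000e-02  5.9040e+01] w 0.0149 F [-0.13 -0.16 -2.44] j [-13.5  23.7   7.9  74.3  -0.  107.4]
dx 0.0001 dy 0.0003 dz -0.0304 spin 0.0007 (spin last)
```

View pics/s19.png

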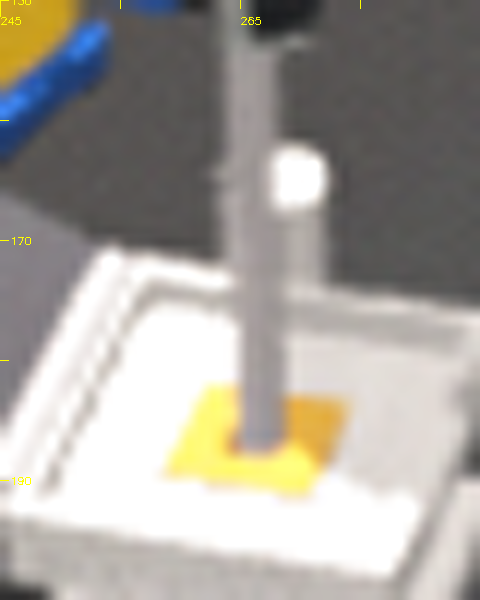

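Foot is in the upper bore with no side load. I continue.

Request:
servo_tool(steps=[{"dx":0,"dy":0,"dz":0.004,"spin":0,"gripper":0.005},{"dx":0,"dy":0,"dz":0.005,"spin":0,"gripper":0.005},{"dx":0,"dy":0,"dz":0.006,"spin":0,"gripper":0.005},{"dx":0,"dy":0,"dz":0.006,"spin":0,"gripper":0.005},{"dx":0,"dy":0,"dz":0.004,"spin":0,"gripper":0.005},{"dx":0,"dy":0,"dz":0,"spin":0,"gripper":0.005}])

```text
clock: 23.28
tcp_pos: [0.619, -0.0667, 0.1846]
eef_rot: [-180.0, 0.0, 59.0]
contact_force: [-0.0, -0.2, -1.2]
width: 0.0154
```

```bash
python3 go.py .6193 -.0668 .24 59; python3 -c "
from cell import observe;o=observe();print(o['contact_force'],o['ft_torque'])"
```

```text
t 23.275 pos [ 0.619  -0.0667  0.1846] rot [-1.7998e+02  1.0000e-02  5.9040e+01] w 0.0154 F [-0.02 -0.22 -1.2 ] j [-13.5  24.2   5.1  71.   -0.  107.4]
dx 0.0001 dy 0.0003 dz -0.0554 spin 0.0007 (spin last)
[-0.02109359 -0.21648568 -1.19839431] [-0.01099948 -0.07455981  0.01056577]
```

Request:
servo_tool(steps=[{"dx":0,"dy":0,"dz":0.003,"spin":0,"gripper":0.005},{"dx":0,"dy":0,"dz":0.003,"spin":0,"gripper":0.005},{"dx":0,"dy":0,"dz":0.003,"spin":0,"gripper":0.005},{"dx":0,"dy":0,"dz":0.003,"spin":0,"gripper":0.005},{"dx":0,"dy":0,"dz":0.002,"spin":0,"gripper":0.005},{"dx":0,"dy":0,"dz":0,"spin":0,"gripper":0.005}])

```text
clock: 24.02
tcp_pos: [0.619, -0.0667, 0.1708]
eef_rot: [-180.0, 0.0, 59.0]
contact_force: [-0.9, 1.1, -1.3]
width: 0.0148
```

```bash
python3 go.py .6193 -.0668 .148 59; python3 -c "
from cell import observe;o=observe();print(o['contact_force'],o['ft_torque'])"
```

```text
t 24.025 pos [ 0.619  -0.0667  0.1708] rot [-1.7999e+02  1.0000e-02  5.9040e+01] w 0.0148 F [-0.92  1.08 -1.34] j [-13.5  24.5   3.7  69.2  -0.  107.4]
dx 0.0001 dy 0.0003 dz 0.0228 spin 0.0007 (spin last)
[-0.92238882  1.08357678 -1.33615514] [-0.04174004 -0.07472588  0.03337046]
```

Request:
servo_tool(steps=[{"dx":0,"dy":0,"dz":0.003,"spin":0,"gripper":0.005},{"dx":0,"dy":0,"dz":0.004,"spin":0,"gripper":0.005},{"dx":0,"dy":0,"dz":0.004,"spin":0,"gripper":0.005},{"dx":0,"dy":0,"dz":0.004,"spin":0,"gripper":0.005},{"dx":0,"dy":0,"dz":0.004,"spin":0,"gripper":0.005},{"dx":0,"dy":0,"dz":0.003,"spin":0,"gripper":0.005},{"dx":0,"dy":0,"dz":0,"spin":0,"gripper":0.005},{"dx":0,"dy":0,"dz":0,"spin":0,"gripper":0.005}])

```text
clock: 25.02
tcp_pos: [0.6191, -0.0667, 0.1491]
eef_rot: [180.0, 0.0, 59.0]
contact_force: [-0.1, 0.0, -1.0]
width: 0.0152
```

```bash
python3 go.py .6193 -.0668 .148 59
python3 - <<'E'
from h import *
s=cam('side');t=cam('top')
crop(s,200,130,180,120,4,'pics/s20.png')
cv2.imwrite('pics/t20.png',t['image'][:,:,::-1])
crop(s,235,185,50,45,14,'pics/s21.png')
print(observe()['contact_force'])
E
```

```text
t 25.025 pos [ 0.6191 -0.0667  0.1491] rot [179.99   0.    59.04] w 0.0152 F [-0.07  0.02 -1.05] j [-13.5  25.1   1.5  66.4  -0.  107.4]
dx 0.0001 dy 0.0002 dz 0.0011 spin 0.0008 (spin last)
[ 0.62719136 -0.85164795 -2.20356782]
```

View pics/s20.png

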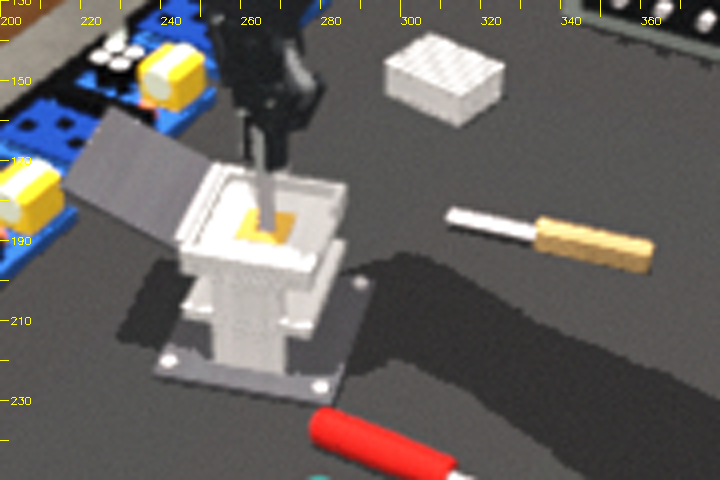

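View pics/s21.png

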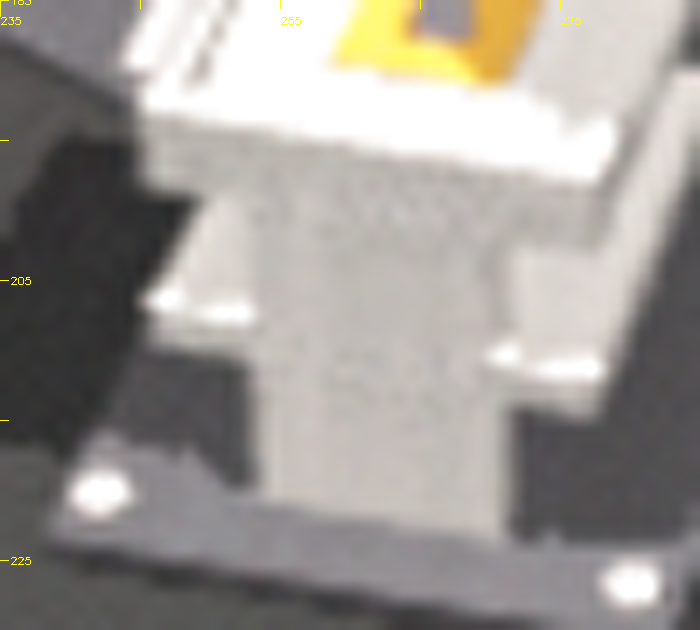

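View pics/t20.png

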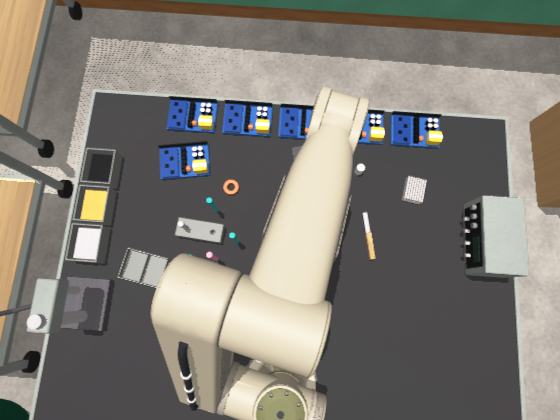

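```bash
python3 -c "
from cell import observe,close_job
o=observe();print(o['clock'],o['tcp_pos'],o['width'],o['contact_force']);print(close_job())"
```

```text
25.125 [ 0.61911543 -0.06673549  0.14914378] 0.01496071254133497 [ 0.62719136 -0.85164795 -2.20356782]
the job is handed in; nothing more can be done
None
```

I did the whole job and handed it in at 25.1 s. No verdict is reported.

1. **Cover:** I levered it over with the blade, and the pictures show it lying fully open behind the tower.
2. **Blade:** I laid it back down in its old place and let go. The pictures show it flat on the bench.
3. **Rod:** I took it out of the stand, fed it through both bushings, and I'm still holding it by the head.

**Last checks**
- **Depth:** the tool height puts the foot at about 28 mm above the bench. That is roughly 15 mm below the lower bushing and 20 mm above the base plate.
- **Fit:** the wrist force stayed at about 1 to 2.5 N, mostly the rod's weight, so nothing was jamming. The tool stood vertical and within about 1 mm of the bore position I measured.
- **Grip:** the fingers read about 15 mm open on the 18 mm head. They read about 16 mm on the 18 mm blade handle too, so I took that as normal.
- **Bystanders:** those in view looked unmoved.

**Not confirmed**
- **Foot:** the side plate hides it in the side picture and the arm blocks the top one. Its depth comes from tool travel and the lack of resistance, not from a sighting.
- **Cameras:** they disagreed by about 2 mm when I measured the blade tip, and by about 1 mm on the bore. It caused no trouble.
- **Refused call:** the first move was rejected because its rows left out some values, and nothing moved.

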